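Close down the deli slicer: hang the blade guard and wind the carriage home

TASK

Close down the slicer for the night: take the red blade guard out of its wooden rack and hang it by both holes well back on the slicer's two brass pins in front of the blade, and let go of it. Then wind the crank steadily clockwise by its black grip until the carriage is fully home against its stop in front of the guard, and let go. Leave the oil bottle, the jar and the tin where they stand.

Things in the scene. Friction and masses are not known exactly. Their poses are not given: they have to be found in the camera images.
- guard_center (a point): Centre of the loose red blade guard (0.22 kg): upright plate 6 mm thick (x), 165 wide (y), 100 high (z), alike on both faces, with a grip tab 50 wide, 56 high on the middle of its top edge. The point is 78 mm above the lower edge. Two 18 mm round through holes are 65 mm either side (y), 7 mm above it; the tab spans 22 to 78 mm above it. It starts upright in the rack, leaning up to 4 degrees.
- rack: Fixed wooden rack 90 by 150 mm and 48 mm high that holds the guard upright in an open-topped 8 mm slot running along its y; the slot's floor is 12 mm above the counter. Origin: centre of its underside.
- slicer: Fixed white slicer; base x -130 to +90, y -290 to +235 mm, top 51 mm above the counter. Origin: on the counter below the middle between the pins; x points from the pin tips back into the machine (away from the robot), y to the carriage side, z up. The blade housing behind the pins spans x +30 to +60, y -87 to +87 mm, 168 mm high; blade disc at x +18, no higher; motor behind, lower.
- pins (a point): Midway between the two brass pins, axes as the slicer's. Pins are 9 mm thick, at y -65 and +65 mm, sticking out towards -x (the robot), rising 12 degrees: at x 0 their axis is level with this point (156 mm above the counter), at the tips (x -35 mm) 7 mm higher. Red collars 24 mm thick on them end at x +12 mm and stop the plate.
- carriage (a joint): Sliding carriage, driven only by the crank: 0 m = all the way out (to the slicer's +y), 0.18 m = fully home against the stop, in front of the pins. 90 mm per crank turn. It stays where it is left.
- carriage_fence (a point): Middle of the upper edge of the carriage's upright steel fence (6 mm thick, 90 mm wide along y, upper edge 130 mm above the counter); it runs 22 mm before the pins' point, on the robot's side of the hung guard. Out, it leaves the way to the pins free.
- crank (a joint): Crank angle, rad: grows as the crank turns clockwise seen from above, 0 = carriage fully out, 12.566 (2 turns) = carriage home, hard stops at both ends. Turning needs about 1.5 to 2 N at the grip; it stays where it is left.
- crank_axis (a point): Point on the crank's fixed vertical axis, at the height of the middle of the grip (185 mm above the counter).
- grip (a point): Centre of the crank's black grip: a free-spinning upright cylinder, diameter 28 mm, 74 mm high (148 to 222 mm above the counter), 70 mm from the crank's axis. The steel crank arm lies below it, top 144 mm above the counter, and the column under that has a radius of 38 mm.
- oil: Bystander: green oil bottle, diameter 64 mm, 250 mm high, loose. Origin: centre of its underside.
- jar: Bystander: amber jar, diameter 80 mm, 110 mm high, loose. Origin: centre of its underside.
- tin: Bystander: steel tin, diameter 90 mm, 120 mm high, loose. Origin: centre of its underside.
- crank_knob: The same free-spinning black grip as a  origin on its axis at its lower end (148 mm above the counter); it may have any yaw.
There are look-alikes about, which are no part of the job. Of the things that look like the part that bears guard_center, the largest one is meant.

How it is judged:
By the outcome, as a careful person would: the job done as asked, in the order asked, and still so for the second after the job is handed in, with the robot touching nothing.
It also fails if it takes over 72 s, if anything falls off the work surface, if the arm or the gripper's body presses on something with over 40 N, if the wrist force passes 120 N, or if a joint passes its speed limit or range.

ROBOT

A 6-joint arm with a two-finger parallel gripper is mounted at the origin on the work surface. World frame = base frame: x ahead of the robot, y to its left, z up, the work surface at z = 0. Lengths are in m, angles in degrees, forces in N, time in s.
With the tool pointing down it reaches from about 0.35 to 0.875 m from the base axis. Payload 4.2 kg.
Tool frame: the origin (TCP) lies midway between the tips of the shut fingers; the grasp point (between the pads) lies r.pinch_z behind it (r.pinch_z is the distance from the TCP to the grasp point, in m); z points along the fingers, y is the direction in which the jaws open and shut (so a half turn about z gives the same grasp; the last joint's range is limited). The gripper opens to 87 mm and grips with 3 to 60 N. Pads are 19 mm wide; open, the fingers measure 117 mm over their backs; the gripper's body (75 mm by 190 mm) begins 51 mm behind the grasp point.
Start: joints at [-55.543, 22.042, 0.453, 0, -68.411, -14.817], TCP at [0.21, -0.589, 0.223] pointing down, gripper open.
Joint ranges: [-179.83, 179.83], [-69.29, 118.12], [-61.27, 80.66], [-181.25, 117.63], [-171.15, -9.14], [-177.46, 177.46]. Speed limits (degrees/s): [159.86, 159.86, 180, 180, 180, 180].

INTERFACE

Orientations are given as a 3x3 rotation matrix whose columns are the frame's x, y, z axes.
In Python, from station import r gives the robot as it stands. The module is installed in compiled form; this text tells all that it offers.
- The arm moves only by the tool play_rows, never from a script. Its argument "deltas" is a list of rows, each a list of 7 numbers: the shift along the tool's x, y, z in units of 25 mm (1.0 is 25 mm), then the turn, a rotation vector about the tool's x, y, z in units of 5 degrees (1.0 is 5 degrees), then the finger opening in mm, from 0 to 87. In form: [[tx, ty, tz, wx, wy, wz, fingers], ...]. A call has 1 to 12 rows; each row is the pose to reach, as a shift and turn from the pose commanded when the call began, along the tool's axes at that moment; what a row does not reach only later rows make up. A row lasts 1/10 s, in which the tool goes at most 50 mm and 8.59 degrees, less where a joint would pass 70% of its speed; a pose out of reach is approached as far as the arm can. A call with a gripper value outside its range is refused whole. The fingers move at their own pace and stop on an object; the grip force is fixed at half the most. Time passes only in rows, so rows that repeat a pose let the fingers close. It gives the time, the measured TCP pose, the force and the opening at its end, in the units of the state.
- r.sense(): the state, without advancing time (a new reading comes with each control period).
- r.capture(name): name is "scene" or "top" or "wrist"; returns a dict with "pixels" (400x640x3 uint8, red, green, blue), "camera_matrix" (3x3 intrinsics, pixels), "R" (3x3) and "t" (3): a world point X has camera coordinates R X + t; the wrist camera has in their place "T_tool_cam" (4x4, takes a point from camera to tool coordinates, whose origin is the TCP and whose axes are the flange's). Camera axes: x right, y down, z forward; pixel columns grow to the right and rows downward; lengths in m; the calibration is good to about 2 mm. The wrist camera is an equidistant fisheye: a pixel r from the principal point sees the ray r / f radians off the axis. A picture is of the moment at which its call begins: read the wrist's pose just before it. There is no depth.
- r.finish_job(): hands the job in, once; it reports no verdict.
Trained networks look in the newest picture that a camera, given by its name, has taken for a name from the list of things; names that differ only in an ending like _2 or _b are one class to them, and where a whole thing is asked for, a point or a joint stands for the part that bears it (a point fixed in the world has none). Each returns a list of dicts, best first, with "score" (0 to 1); they miss things now and then, are a little off and sometimes report something else, mostly with a low value. They report only what shows in the picture. A call takes as long as a camera call. They do not tell look-alikes from the thing itself.
- r.spot_in(camera, target): "centre" ([x, y, z] in m, in world coordinates, good to about 4 mm: the middle of the surface that is visible of it).
- r.cut_out(camera, target): "region" (400x640 bool, what is visible of it).
The state is a dict: "time_s": time; "joints": joint angles; "joint_velocities": joint speeds; "effort": joint torques, N m; "tcp_pos": TCP position; "ee_rot": TCP orientation; "wrist_force": force on the tool from outside, world axes, zero at the start; "moment": the same for the moment, N m; "gripper_width": opening from 0.0 (shut) to 1.0 (fully open).
Only numpy, scipy, OpenCV 4.12 (cv2) and the standard library are available. Lean on these libraries where they do the work, as an engineer would, in place of code of your own. Each camera call takes 0.05 s, during which the arm holds its last target.

## Working session

There is one attempt and no reset: what is moved stays moved. The work goes in short steps, Python scripts to look and compute and a tool call to move; the robot and the scene stay as the last step left them, time stands still between calls to the robot, and variables do not carry over. Pictures are saved under pics/ and viewed, and the job is handed in when it is done.

Besides the shell and the picture viewer there is one more tool, called after "Emit:" by a JSON object that holds its "api" and its "payload", one argument or row to a line. play_rows: Moves the arm, as the interface text tells. Its arguments: {"type":"object","properties":{"deltas":{"type":"array","items":{"type":"array","items":{"type":"number"}}}},"required":["deltas"]}

```bash
mkdir -p pics; python3 - <<'E'
from station import r
import cv2, numpy as np
s=r.sense(); print({k:np.round(v,3).tolist() for k,v in s.items()}, r.pinch_z)
for n in ["scene","top","wrist"]:
    c=r.capture(n); cv2.imwrite(f"pics/{n}0.png",c["pixels"][:,:,::-1])
    print(n,{k:np.round(v,4).tolist() for k,v in c.items() if k!="pixels"})
    for t in ["guard_center","rack","slicer","carriage_fence","grip","crank_axis","oil","jar","tin","crank_knob","pins"]:
        try:
            print(t,[(np.round(d["centre"],3).tolist(),round(d["score"],2)) for d in r.spot_in(n,t)])
        except Exception as e: print(t,e)
E
```

```text
{'time_s': 0.0, 'joints': [-55.543, 22.091, 0.38, -0.03, -68.412, -14.816], 'joint_velocities': [-0.047, -0.079, 0.026, -0.07, 0.024, 0.008], 'effort': [0.002, -39.066, 18.741, 4.22, 0.011, -0.0], 'tcp_pos': [0.21, -0.588, 0.221], 'ee_rot': [[-0.942, -0.336, -0.001], [-0.336, 0.942, 0.002], [0.0, 0.002, -1.0]], 'wrist_force': [0.276, 0.243, -0.779], 'moment': [-0.017, -0.006, 0.057], 'gripper_width': 0.999} 0.0187
scene {'camera_matrix': [[418.2074, 0.0, 323.9297], [0.0, 418.2074, 194.3848], [0.0, 0.0, 1.0]], 'R': [[0.1342, 0.9909, 0.0116], [0.6696, -0.0821, -0.7382], [-0.7305, 0.1068, -0.6745]], 't': [-0.07, -0.2447, 1.6413]}
guard_center [([0.591, 0.471, 0.046], 0.8), ([0.264, 0.365, 0.049], 0.72), ([0.43, 0.39, 0.086], 0.65), ([0.507, -0.239, 0.151], 0.54), ([0.505, -0.218, 0.192], 0.35)]
rack [([0.451, 0.375, 0.026], 0.63)]
slicer [([0.642, -0.097, 0.051], 0.85)]
carriage_fence [([0.582, 0.118, 0.088], 0.58)]
grip [([0.506, -0.215, 0.192], 0.72)]
crank_axis [([0.639, -0.098, 0.05], 0.79)]
oil [([0.387, -0.059, 0.124], 0.58)]
jar [([0.707, 0.308, 0.082], 0.94), ([0.453, 0.374, 0.0
[... 919 characters left out ...]
rank_knob [([0.496, -0.209, 0.221], 0.65)]
pins [([0.581, -0.068, 0.051], 0.95), ([0.419, 0.382, 0.046], 0.42)]
wrist {'camera_matrix': [[309.7069, 0.0, 321.0904], [0.0, 309.7069, 200.0817], [0.0, 0.0, 1.0]], 'T_tool_cam': [[-0.0, -0.962, -0.2732, 0.0757], [1.0, 0.0, -0.0001, 0.0003], [0.0001, -0.2732, 0.962, -0.1603], [0.0, 0.0, 0.0, 1.0]]}
guard_center [([0.286, 0.386, 0.007], 0.65), ([0.408, 0.337, 0.085], 0.6), ([0.464, -0.314, 0.05], 0.39)]
rack [([0.414, 0.324, 0.028], 0.66)]
slicer [([0.465, -0.311, 0.05], 0.55), ([0.352, -0.069, 0.168], 0.46)]
carriage_fence []
grip []
crank_axis [([0.466, -0.314, 0.046], 0.64)]
oil []
jar []
tin []
crank_knob []
pins [([0.464, -0.313, 0.046], 0.61)]
```

View pics/scene0.png

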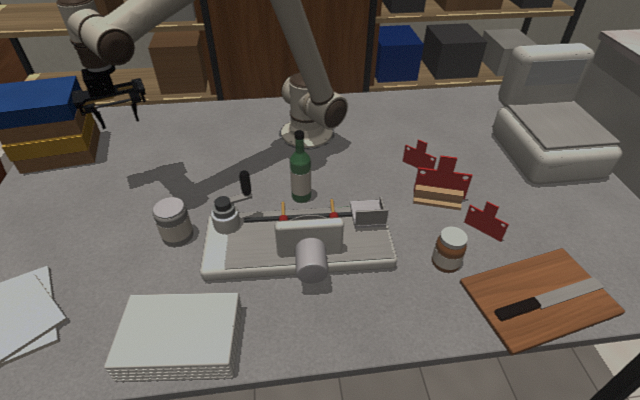

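View pics/top0.png

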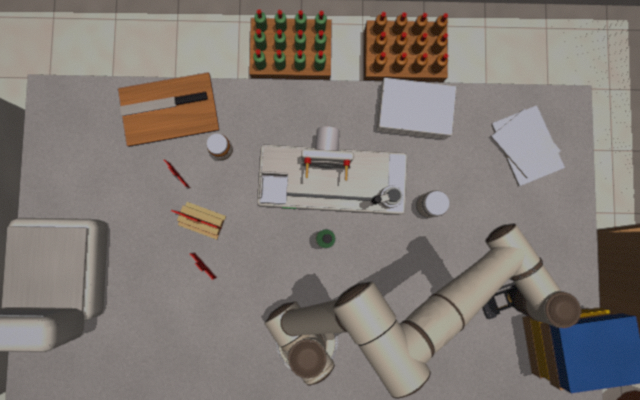

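View pics/wrist0.png

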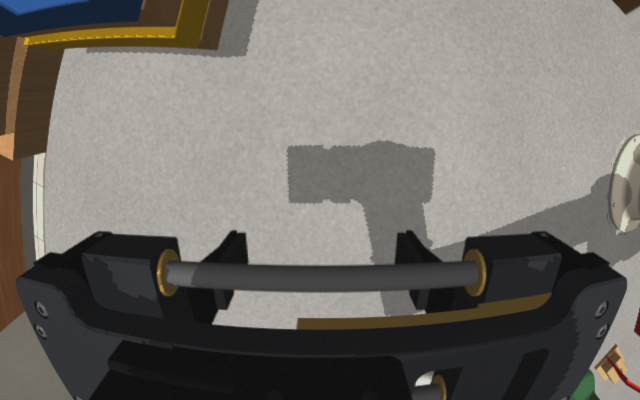

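```bash
python3 - <<'E'
import cv2
t=cv2.imread("pics/top0.png"); s=cv2.imread("pics/scene0.png")
cv2.imwrite("pics/t_sl.png",cv2.resize(t[120:260,240:440],None,fx=4,fy=4,interpolation=cv2.INTER_CUBIC))
cv2.imwrite("pics/t_rk.png",cv2.resize(t[150:290,150:250],None,fx=4,fy=4,interpolation=cv2.INTER_CUBIC))
cv2.imwrite("pics/s_sl.png",cv2.resize(s[150:290,190:400],None,fx=3.8,fy=3.8,interpolation=cv2.INTER_CUBIC))
cv2.imwrite("pics/s_rk.png",cv2.resize(s[130:250,390:520],None,fx=5,fy=5,interpolation=cv2.INTER_CUBIC))
E
```

```text
(no output)
```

View pics/t_sl.png

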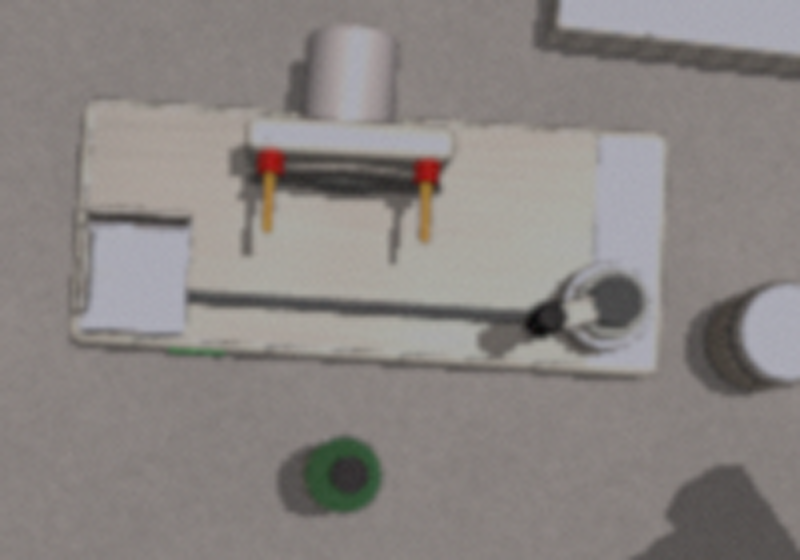

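View pics/t_rk.png

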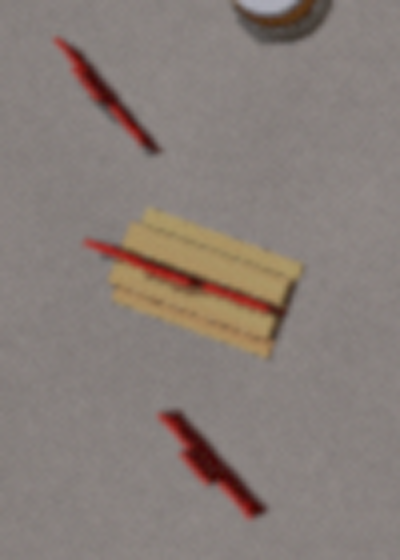

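View pics/s_sl.png

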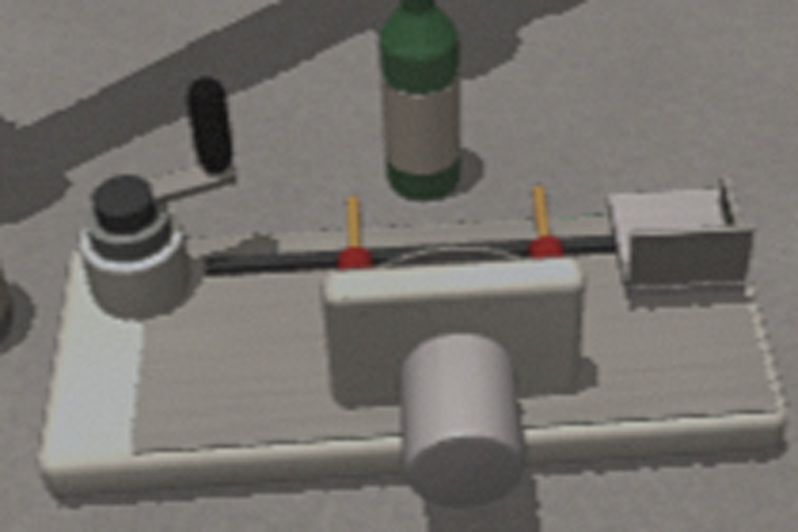

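View pics/s_rk.png

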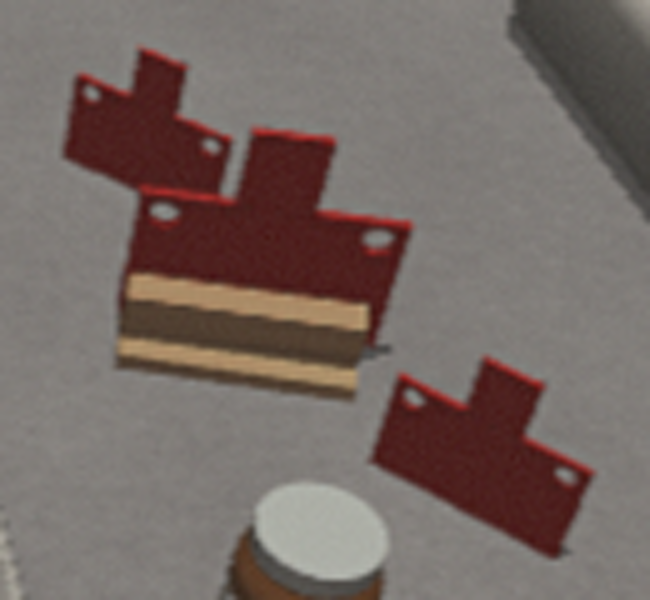

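```bash
cat > h.py <<'E'
import numpy as np, cv2
from scipy.optimize import least_squares
CAM={'scene':(np.array([[418.2074,0,323.9297],[0,418.2074,194.3848],[0,0,1]]),np.array([[0.1342,0.9909,0.0116],[0.6696,-0.0821,-0.7382],[-0.7305,0.1068,-0.6745]]),np.array([-0.07,-0.2447,1.6413])),
'top':(np.array([[456.9305,0,306.776],[0,456.9305,200.7122],[0,0,1]]),np.array([[0.017,-0.9998,0.0089],[-0.9964,-0.0177,-0.0825],[0.0827,-0.0075,-0.9965]]),np.array([-0.001,0.5005,1.62]))}
def proj(cam,X):
    K,R,t=CAM[cam]; c=R@np.asarray(X)+t; p=K@c; return p[:2]/p[2]
TC=np.array([[0,-0.962,-0.2732,0.0757],[1,0,-0.0001,0.0003],[0.0001,-0.2732,0.962,-0.1603],[0,0,0,1.]])
F=309.7069; CX,CY=321.0904,200.0817
def wproj(pos,rot,X):
    q=np.asarray(rot).T@(np.asarray(X)-pos)
    c=TC[:3,:3].T@(q-TC[:3,3]); rr=np.hypot(c[0],c[1]); th=np.arctan2(rr,c[2])
    return np.array([CX+F*th*c[0]/rr,CY+F*th*c[1]/rr])
def wray(pos,rot,uv):
    d=(np.array(uv)-[CX,CY])/F; th=np.hypot(*d); c=np.array([*(d/th*np.sin(th)),np.cos(th)])
    R=np.asarray(rot)
    return np.asarray(pos)+R@TC[:3,3], R@TC[:3,:3]@c
def pl(o,d,z): return o+d*(z-o[2])/d[2]
def Rz(a): c,s=np.cos(a),np.sin(a); return np.array([[c,-s,0],[s,c,0],[0,0,1.]])
def move(s,target_pos,target_rot):
    R=np.asarray(s['ee_rot']); d=R.T@(np.asarray(target_pos)-s['tcp_pos'])/0.025
    w=cv2.Rodrigues(R.T@np.asarray(target_rot))[0].ravel()/np.radians(5)
    return np.round(d,2),np.round(w,2)
E
python3 - <<'E'
from h import *
obs=[('top',(306.5,177.5),(-.035,.065,.163)),('top',(346.25,180),(-.035,-.065,.163)),
('top',(307.5,163.75),(.012,.065,.165)),('top',(346.75,165.75),(.012,-.065,.165)),
('top',(262,145.75),(.09,.235,.051)),('top',(406.25,154.25),(.09,-.29,.051)),
('scene',(282.9,201.8),(-.035,-.065,.167)),('scene',(331.8,199.2),(-.035,.065,.167))]
def f(p): return np.concatenate([proj(c,np.array([p[0],p[1],0])+Rz(p[2])@np.array(X))-uv for c,uv,X in obs])
o=least_squares(f,[.6,-.07,-.05],loss='soft_l1'); print(o.x[:2],np.degrees(o.x[2]));print(o.fun.reshape(-1,2).round(1))
# guard: center, yaw ,lean ; scene picks
def S(u,v): return (390+u/5,130+v/5)
def T(u,v): return (150+u/4,150+v/4)
g=[('scene',S(163,211),(0,-.065,.007)),('scene',S(377,238),(0,.065,.007)),('scene',S(252,130),(0,-.025,.078)),('scene',S(335,139),(0,.025,.078)),
('scene',S(140,187),(0,-.0825,.022)),('scene',S(411,225),(0,.0825,.022)),
('top',T(85,242),(0,.0825,.022)),('top',T(280,312),(0,-.0825,.022))]
def Rg(p): return Rz(p[3])@cv2.Rodrigues(np.array([0,p[4],0.]))[0]
def f2(p): return np.concatenate([proj(c,p[:3]+Rg(p)@np.array(X))-uv for c,uv,X in g])
o=least_squares(f2,[.44,.38,.09,-.3,0]); print(o.x[:3].round(4),np.degrees(o.x[3:]));print(o.fun.reshape(-1,2).round(1))
E
```

```text
[ 0.59707418 -0.05496049] -2.6853427084553116
[[-0.2  0. ]
 [-0.5  0.1]
 [-0.3 -0.4]
 [-0.2  0.1]
 [-1.4 -1.9]
 [ 1.5 -0.8]
 [-0.6 -1.3]
 [-0.7 -1.3]]
[0.4257 0.3888 0.0873] [-18.97030487   0.71706324]
[[-0.3 -0.1]
 [-0.8  0. ]
 [-0.7 -0.2]
 [-0.4  0.2]
 [-0.6  0.3]
 [-0.6 -0.3]
 [-0.2 -0.3]
 [-3.3 -1.1]]
```

```bash
python3 - <<'E'
from h import *
from station import r
s=r.sense()
def tool(yx): 
    a=np.radians(yx); x=np.array([np.cos(a),np.sin(a),0]); z=np.array([0,0,-1.]); return np.stack([x,np.cross(z,x),z],1)
print(move(s,[.50,-.055,.40],tool(-92.7)), s['tcp_pos'])
E
cat >> h.py <<'E'
def tool(yx): 
    a=np.radians(yx); x=np.array([np.cos(a),np.sin(a),0]); z=np.array([0,0,-1.]); return np.stack([x,np.cross(z,x),z],1)
E
```

```text
(array([-18.1,  16.2,  -7.1]), array([ -0.  ,   0.  , -13.53])) [ 0.21012345 -0.58861256  0.22255759]
```

Emit:
{"api": "play_rows", "payload": {
  "deltas": [
    [-1.5, 1.3, -2, 0, 0, -1, 80],
    [-3, 2.6, -3.5, 0, 0, -2, 80],
    [-18.1, 16.2, -7.1, 0, 0, -13.5, 80],
    [-18.1, 16.2, -7.1, 0, 0, -13.5, 80],
    [-18.1, 16.2, -7.1, 0, 0, -13.5, 80],
    [-18.1, 16.2, -7.1, 0, 0, -13.5, 80],
    [-18.1, 16.2, -7.1, 0, 0, -13.5, 80],
    [-18.1, 16.2, -7.1, 0, 0, -13.5, 80],
    [-18.1, 16.2, -7.1, 0, 0, -13.5, 80],
    [-18.1, 16.2, -7.1, 0, 0, -13.5, 80],
    [-18.1, 16.2, -7.1, 0, 0, -13.5, 80],
    [-18.1, 16.2, -7.1, 0, 0, -13.5, 80]
  ]
}}

```text
time_s: 3.0
tcp_pos: [0.4797, -0.0915, 0.3919]
ee_rot: [[-0.049, -0.999, 0.001], [-0.999, 0.049, 0.0], [-0.0, -0.001, -1.0]]
wrist_force: [0.8, -0.0, -0.0]
gripper_width: 0.921
```

Emit:
{"api": "play_rows", "payload": {
  "deltas": [
    [0, 0, 0, 0, 0, 0, 80]
  ]
}}

```text
time_s: 3.1
tcp_pos: [0.4819, -0.0894, 0.3917]
ee_rot: [[-0.043, -0.999, 0.002], [-0.999, 0.043, 0.001], [-0.001, -0.002, -1.0]]
wrist_force: [-0.4, -0.6, -0.8]
gripper_width: 0.921
```

```bash
python3 - <<'E'
from h import *
from station import r
s=r.sense(); print(s['time_s'],s['tcp_pos'],s['ee_rot'],s['joints'])
c=r.capture('wrist'); cv2.imwrite('pics/w1.png',c['pixels'][:,:,::-1])
E
```

```text
3.1 [ 0.4818794  -0.08938436  0.39173294] [[-4.34100565e-02 -9.99054284e-01  2.47070058e-03]
 [-9.99057023e-01  4.34118780e-02  6.88421904e-04]
 [-7.95028604e-04 -2.43848633e-03 -9.99996711e-01]] [ 8.50921466e+00  4.21879439e+00  7.22230023e-01 -1.80995161e-02
 -8.63575968e+01 -1.09961390e+01]
```

View pics/w1.png

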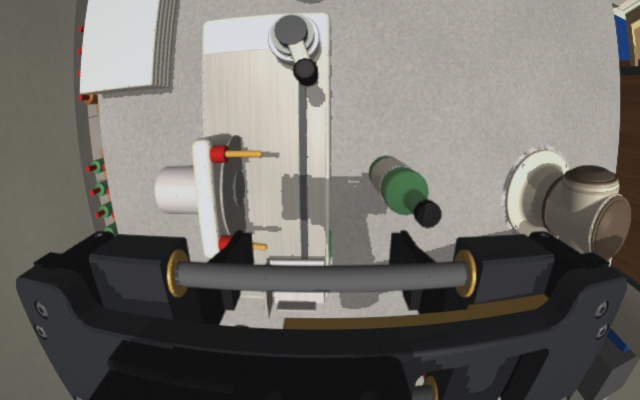

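```bash
python3 - <<'E'
import cv2
t=cv2.imread("pics/w1.png")
cv2.imwrite("pics/w1a.png",cv2.resize(t[130:270,190:340],None,fx=5,fy=4.2,interpolation=cv2.INTER_CUBIC))
cv2.imwrite("pics/w1b.png",cv2.resize(t[0:120,240:360],None,fx=5,fy=5,interpolation=cv2.INTER_CUBIC))
E
```

```text
(no output)
```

View pics/w1a.png

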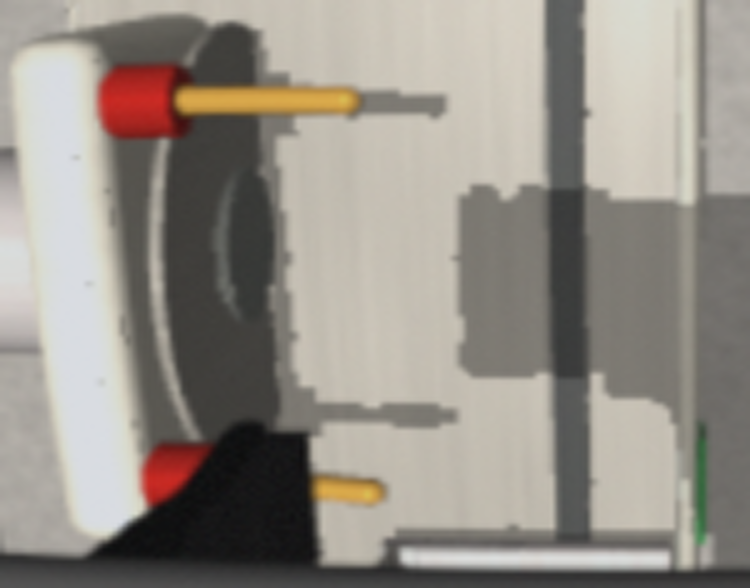

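View pics/w1b.png

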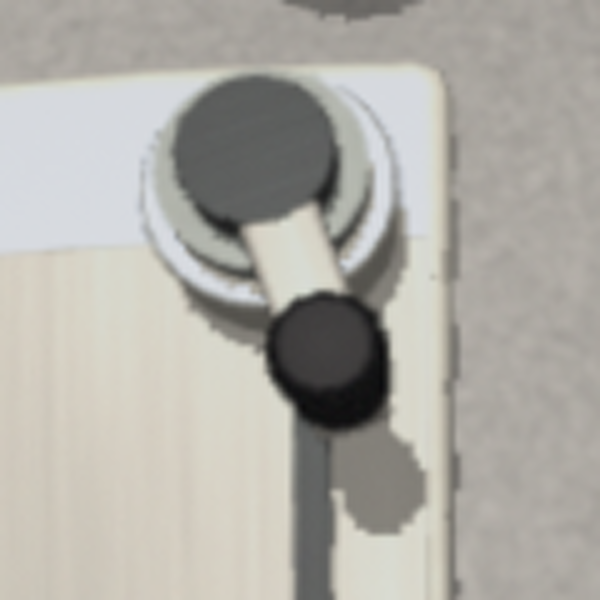

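```bash
python3 - <<'E'
from h import *
pos=np.array([ 0.4818794,-0.08938436,0.39173294]); R=tool(-92.49)
R=np.array([[-0.04341,-0.999054,0.00247],[-0.999057,0.043412,0.00069],[-0.000795,-0.00244,-1]])
q=lambda uv,z: pl(*wray(pos,R,uv),z).round(4)
A=q((261,153.8),.163);B=q((266.6,246.9),.163);print('tips',A,B,np.linalg.norm(A-B))
print('collar',q((225,153.8),.154))
print('grip',q((305,69),.222),[ (z,q((291,30),z)) for z in(.144,.16,.18)])
y=A-B; yaw=np.degrees(np.arctan2(y[1],y[0]))+90;print('yaw',yaw)
m=(A+B)/2; print(m+Rz(np.radians(yaw))@[.035,0,0])
print(q((302,100),.185))
E
```

```text
tips [ 0.5577 -0.1192  0.163 ] [0.5624 0.01   0.163 ] 0.12928545935255056
collar [ 0.6091 -0.1215  0.154 ]
grip [ 0.4934 -0.2144  0.222 ] [(0.144, array([ 0.5132, -0.2811,  0.144 ])), (0.16, array([ 0.5118, -0.2766,  0.16  ])), (0.18, array([ 0.5101, -0.2709,  0.18  ]))]
yaw -2.083370515972149
[ 0.59502686 -0.05587238  0.163     ]
[ 0.5004 -0.183   0.185 ]
```

```bash
python3 - <<'E'
from h import *
from station import r
s=r.sense()
print(move(s,[.426,.388,.25],tool(-109)),s['tcp_pos'])
E
```

```text
(array([-19.05,   3.05,   5.65]), array([-0.01,  0.  ,  3.28])) [ 0.48051815 -0.09114946  0.39118841]
```

Emit:
{"api": "play_rows", "payload": {
  "deltas": [
    [-10, 1.5, 0, 0, 0, 1.6, 80],
    [-10, 1.5, 0, 0, 0, 1.6, 80],
    [-10, 1.5, 0, 0, 0, 1.6, 80],
    [-10, 1.5, 0, 0, 0, 1.6, 80],
    [-10, 1.5, 0, 0, 0, 1.6, 80],
    [-19, 3, 5.6, 0, 0, 3.3, 80],
    [-19, 3, 5.6, 0, 0, 3.3, 80],
    [-19, 3, 5.6, 0, 0, 3.3, 80],
    [-19, 3, 5.6, 0, 0, 3.3, 80],
    [-19, 3, 5.6, 0, 0, 3.3, 80],
    [-19, 3, 5.6, 0, 0, 3.3, 80],
    [-19, 3, 5.6, 0, 0, 3.3, 80]
  ]
}}

```text
time_s: 4.35
tcp_pos: [0.4273, 0.385, 0.2474]
ee_rot: [[-0.33, -0.944, -0.004], [-0.944, 0.33, -0.005], [0.006, 0.002, -1.0]]
wrist_force: [0.1, -0.9, 0.1]
gripper_width: 0.915
```

Emit:
{"api": "play_rows", "payload": {
  "deltas": [
    [0, 0, 0, 0, 0, 0, 80],
    [0, 0, 0, 0, 0, 0, 80]
  ]
}}

```text
time_s: 4.55
tcp_pos: [0.4289, 0.3835, 0.2521]
ee_rot: [[-0.333, -0.943, 0.001], [-0.943, 0.333, 0.001], [-0.001, -0.001, -1.0]]
wrist_force: [0.1, 0.2, 0.5]
gripper_width: 0.92
```

```bash
python3 - <<'E'
from h import *
from station import r
s=r.sense(); print(s['time_s'],s['tcp_pos'],s['ee_rot'].round(4),s['joints'])
c=r.capture('wrist'); cv2.imwrite('pics/w2.png',c['pixels'][:,:,::-1])
E
```

```text
4.55 [0.42892399 0.3835017  0.25209485] [[-3.329e-01 -9.429e-01  1.100e-03]
 [-9.429e-01  3.329e-01  1.000e-03]
 [-1.300e-03 -7.000e-04 -1.000e+00]] [ 5.79375962e+01  1.60469291e+01 -4.05887802e+00  2.41769698e-02
 -6.98144049e+01 -7.73932566e+01]
```

View pics/w2.png

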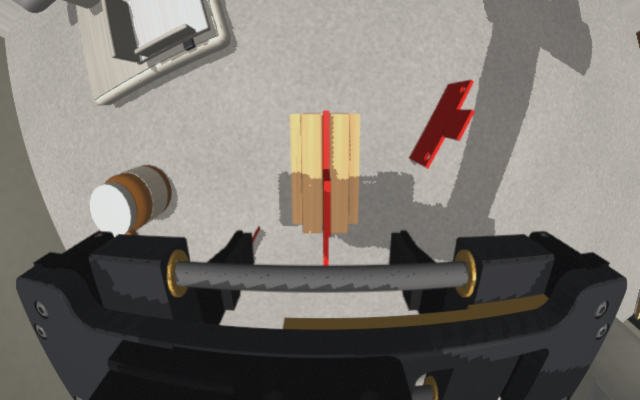

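```bash
python3 - <<'E'
import cv2
t=cv2.imread("pics/w2.png")
cv2.imwrite("pics/w2a.png",cv2.resize(t[100:275,270:380],None,fx=4,fy=3.4,interpolation=cv2.INTER_CUBIC))
E
```

```text
(no output)
```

View pics/w2a.png

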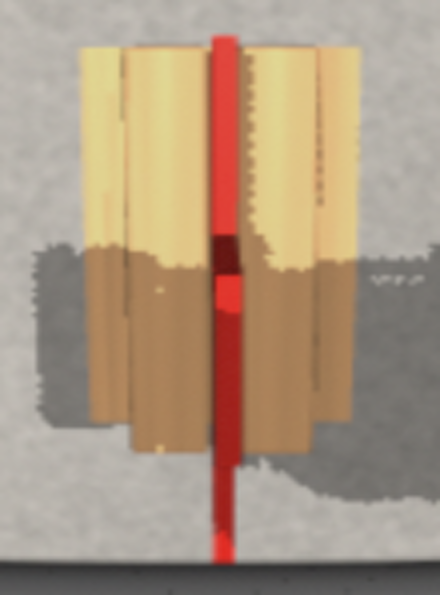

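```bash
python3 - <<'E'
from h import *
pos=np.array([0.42892399,0.3835017,0.25209485])
R=np.array([[-.3329,-.9429,.0011],[-.9429,.3329,.001],[-.0013,-.0007,-1]])
q=lambda u,v,z: pl(*wray(pos,R,(270+u/4,100+v/3.4)),z).round(4)
a=q(228,278,.166);b=q(228,465,.166);e=q(225,38,.11);e2=q(224,560,.11)
print(a,b,np.linalg.norm(a-b),(a+b)/2,np.degrees(np.arctan2(*(b-a)[:2][::-1]))-90)
print(e,e2,np.linalg.norm(e-e2),(e+e2)/2,np.degrees(np.arctan2(*(e2-e)[:2][::-1]))-90)
for u in (84,360,):print(q(u,50,.048))
E
```

```text
[0.4172 0.3653 0.166 ] [0.433  0.4109 0.166 ] 0.04825971404805458 [0.4251 0.3881 0.166 ] -19.110752364329514
[0.3979 0.3111 0.11  ] [0.4517 0.4646 0.11  ] 0.16265512595673096 [0.4248  0.38785 0.11   ] -19.314982000493046
[0.4368 0.3008 0.048 ]
[0.3608 0.3274 0.048 ]
```

```bash
python3 - <<'E'
from h import *
from station import r
s=r.sense()
print(move(s,[.425,.388,.124],tool(-109.2)),s['tcp_pos'])
E
```

```text
(array([-0.11,  0.21,  5.13]), array([-0.01,  0.02, -0.05])) [0.42891633 0.38355025 0.25235613]
```

Emit:
{"api": "play_rows", "payload": {
  "deltas": [
    [-0.11, 0.21, 1, 0, 0, 0, 50],
    [-0.11, 0.21, 2, 0, 0, 0, 40],
    [-0.11, 0.21, 3, 0, 0, 0, 40],
    [-0.11, 0.21, 4, 0, 0, 0, 40],
    [-0.11, 0.21, 5.1, 0, 0, 0, 40],
    [-0.11, 0.21, 5.1, 0, 0, 0, 40],
    [-0.11, 0.21, 5.1, 0, 0, 0, 20],
    [-0.11, 0.21, 5.1, 0, 0, 0, 10],
    [-0.11, 0.21, 5.1, 0, 0, 0, 0],
    [-0.11, 0.21, 5.1, 0, 0, 0, 0],
    [-0.11, 0.21, 5.1, 0, 0, 0, 0]
  ]
}}

```text
time_s: 5.7
tcp_pos: [0.4243, 0.3893, 0.1242]
ee_rot: [[-0.331, -0.944, 0.001], [-0.944, 0.331, 0.001], [-0.001, -0.0, -1.0]]
wrist_force: [-0.2, -0.7, 0.2]
gripper_width: 0.091
```

Emit:
{"api": "play_rows", "payload": {
  "deltas": [
    [0, 0, 0, 0, 0, 0, 0],
    [0, 0, 0, 0, 0, 0, 0],
    [0, 0, 0, 0, 0, 0, 0]
  ]
}}

```text
time_s: 6.0
tcp_pos: [0.4247, 0.3891, 0.1241]
ee_rot: [[-0.331, -0.944, 0.001], [-0.944, 0.331, 0.0], [-0.001, -0.001, -1.0]]
wrist_force: [1.8, -2.1, 2.1]
gripper_width: 0.068
```

Emit:
{"api": "play_rows", "payload": {
  "deltas": [
    [0, 0, -0.4, 0, 0, 0, 0],
    [0, 0, -1, 0, 0, 0, 0],
    [0, 0, -1.8, 0, 0, 0, 0],
    [0, 0, -3, 0, 0, 0, 0],
    [0, 0, -4.5, 0, 0, 0, 0],
    [0, 0, -6, 0, 0, 0, 0],
    [0, 0, -7.5, 0, 0, 0, 0],
    [0, 0, -8.4, 0, 0, 0, 0],
    [0, 0, -8.6, 0, 0, 0, 0],
    [0, 0, -8.6, 0, 0, 0, 0]
  ]
}}

```text
time_s: 7.0
tcp_pos: [0.4233, 0.3891, 0.3376]
ee_rot: [[-0.331, -0.943, -0.002], [-0.943, 0.331, 0.0], [0.001, 0.002, -1.0]]
wrist_force: [0.1, 0.2, -2.3]
gripper_width: 0.064
```

```bash
python3 - <<'E'
from h import *
from station import r
s=r.sense()
print(move(s,[.505,-.056,.32],tool(-92.4)),s['tcp_pos'],s['wrist_force'],s['time_s'])
E
```

```text
(array([15.71, -8.98,  0.7 ]), array([ 0.02, -0.  , -3.39])) [0.42334995 0.38905908 0.33764335] [ 0.05831825  0.18425891 -2.2600888 ] 7.0
```

Emit:
{"api": "play_rows", "payload": {
  "deltas": [
    [0.6, -0.4, 0, 0, 0, -0.3, 0],
    [1.9, -1.1, 0, 0, 0, -0.6, 0],
    [3.3, -1.9, 0, 0, 0, -1, 0],
    [4.7, -2.7, 0, 0, 0, -1.3, 0],
    [6.1, -3.5, 0, 0, 0, -1.6, 0],
    [7.5, -4.3, 0, 0, 0, -1.9, 0],
    [8.9, -5.1, 0, 0, 0, -2.2, 0],
    [10.3, -5.9, 0.1, 0, 0, -2.5, 0],
    [11.7, -6.7, 0.2, 0, 0, -2.8, 0],
    [13.1, -7.5, 0.4, 0, 0, -3.1, 0],
    [14.5, -8.3, 0.6, 0, 0, -3.3, 0],
    [15.5, -8.9, 0.7, 0, 0, -3.4, 0]
  ]
}}

```text
time_s: 8.2
tcp_pos: [0.504, -0.0522, 0.3176]
ee_rot: [[-0.042, -0.999, -0.007], [-0.999, 0.042, 0.0], [0.0, 0.007, -1.0]]
wrist_force: [0.1, 0.0, -3.8]
gripper_width: 0.065
```

Emit:
{"api": "play_rows", "payload": {
  "deltas": [
    [0, 0, 0, 0, 0, 0, 0],
    [0, 0, 0, 0, 0, 0, 0],
    [0, 0, 0, 0, 0, 0, 0],
    [0, 0, 0, 0, 0, 0, 0]
  ]
}}

```text
time_s: 8.6
tcp_pos: [0.5053, -0.0495, 0.3205]
ee_rot: [[-0.04, -0.999, -0.001], [-0.999, 0.04, 0.0], [-0.0, 0.001, -1.0]]
wrist_force: [-0.5, 0.5, -1.8]
gripper_width: 0.066
```

```bash
python3 - <<'E'
from h import *
from station import r
s=r.sense(); print(s['time_s'],s['tcp_pos'],s['ee_rot'].round(4),s['joints'])
for n in ['wrist','scene','top']:
    c=r.capture(n); cv2.imwrite(f'pics/{n}3.png',c['pixels'][:,:,::-1])
t=cv2.imread('pics/wrist3.png'); cv2.imwrite("pics/w3a.png",cv2.resize(t[100:275,180:400],None,fx=3.4,fy=3.4,interpolation=cv2.INTER_CUBIC))
t=cv2.imread('pics/scene3.png'); cv2.imwrite("pics/s3a.png",cv2.resize(t[70:270,200:400],None,fx=3,fy=3,interpolation=cv2.INTER_CUBIC))
E
```

```text
8.6 [ 0.50528578 -0.0494533   0.32049672] [[-3.980e-02 -9.992e-01 -1.000e-03]
 [-9.992e-01  3.980e-02  2.000e-04]
 [-2.000e-04  1.000e-03 -1.000e+00]] [ 1.27403453e+01  7.22518626e+00 -5.64975095e+00 -2.53126182e-02
 -7.71788133e+01 -1.50164330e+01]
```

View pics/w3a.png

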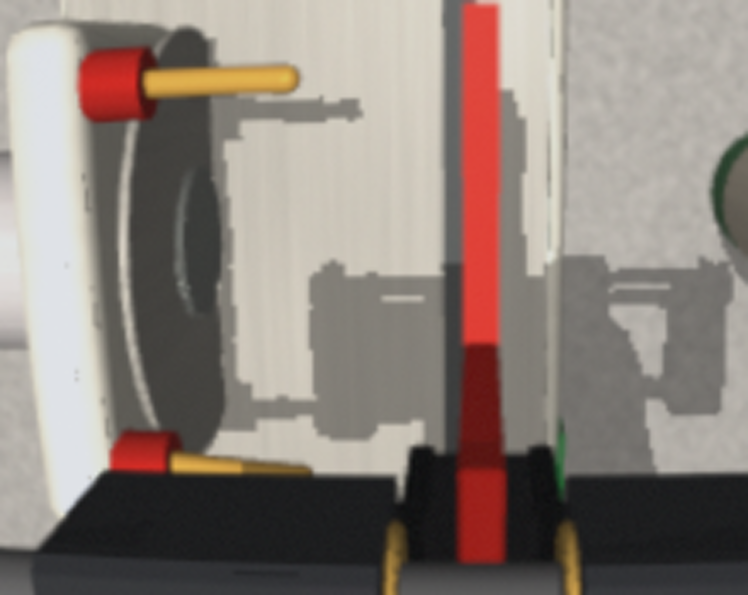

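View pics/s3a.png

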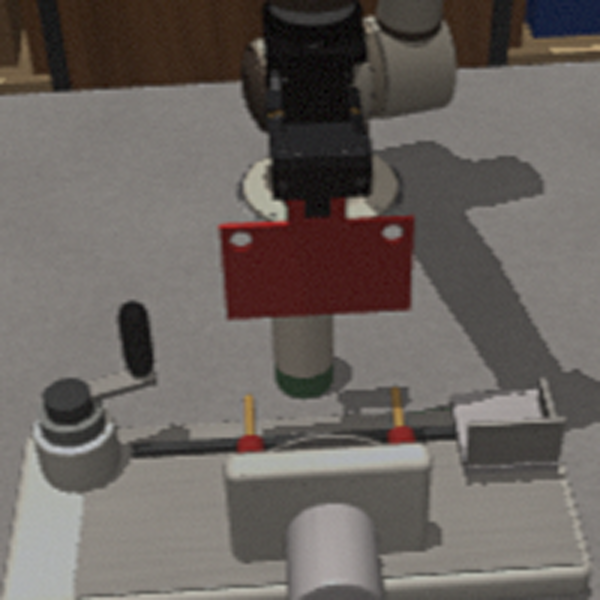

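```bash
python3 - <<'E'
from h import *
pos=np.array([0.50528578,-0.0494533,0.32049672])
R=np.array([[-.0398,-.9992,-.001],[-.9992,.0398,.0002],[-.0002,.001,-1]])
I=np.eye(3); Z=np.zeros(3)
P=lambda u,v:(180+u/3.4,100+v/3.4)
# guard in tool frame: tool x = -guard y ; centre (gx,gy,gz)
ob=[(P(480,4),(.0825,.022)),(P(480,345),(.025,.022)),(P(481,468),(.025,.078))]
def f(p): return np.concatenate([wproj(Z,I,[p[0]+yy,p[1],p[2]-zz])-uv for uv,(yy,zz) in ob])
o=least_squares(f,[0,0,.034]); print('guard in tool (x,y,z)',o.x.round(4),o.fun.round(1))
q=lambda u,v,z: pl(*wray(pos,R,P(u,v)),z).round(4)
A=q(296,78,.163);B=q(312,472,.166);print(A,B,np.linalg.norm(A-B))
print(q(146,82,.154))
# scene: holes and edge z
K=lambda u,v:(200+u/3,70+v/3)
ob2=[(K(241,239),(0,-.065,.007)),(K(393,232),(0,.065,.007)),(K(221,224),(0,-.0825,.022)),(K(413,216),(0,.0825,.022)),(K(228,318),(0,-.0825,-.078)),(K(410,309),(0,.0825,-.078))]
Rg=Rz(np.radians(-2.3))
def f2(p): return np.concatenate([proj('scene',p+Rg@np.array(X))-uv for uv,X in ob2])
o=least_squares(f2,[.505,-.05,.286]);print('guard world scene',o.x.round(4),o.fun.reshape(-1,2).round(1).tolist())
ob3=[(K(250,396),(-.035,-.065,.167)),(K(396,388),(-.035,.065,.167))]
def f3(p): return np.concatenate([proj('scene',np.array([p[0],p[1],0])+Rg@np.array(X))-uv for uv,X in ob3])
o=least_squares(f3,[.596,-.055]);print('slicer scene',o.x.round(4),o.fun.round(1))
E
```

```text
guard in tool (x,y,z) [0.0006 0.0004 0.0366] [ 0.1  0.2  0.1 -0.6 -0.1  0.3]
[ 0.5575 -0.1193  0.163 ] [0.562  0.0068 0.166 ] 0.12621592609492668
[ 0.608  -0.1218  0.154 ]
guard world scene [ 0.5018 -0.0475  0.2817] [[0.2, 0.0], [0.0, 0.0], [-0.4, 0.6], [0.3, 0.3], [-0.2, -0.4], [0.0, -0.5]]
slicer scene [ 0.603  -0.0528] [-0.2  0.   0.2 -0.1]
```

```bash
python3 - <<'E'
from h import *
from station import r
s=r.sense()
print(move(s,[.538,-.0523,.1915],tool(-92.4)),s['tcp_pos'])
E
```

```text
(array([ 0.06, -1.3 ,  5.18]), array([-0.  ,  0.  ,  0.02])) [ 0.50550377 -0.04959191  0.32103113]
```

Emit:
{"api": "play_rows", "payload": {
  "deltas": [
    [0, -0.6, 0.5, 0, 0, 0, 0],
    [0, -1, 1.3, 0, 0, 0, 0],
    [0, -1.3, 2.3, 0, 0, 0, 0],
    [0, -1.3, 3.3, 0, 0, 0, 0],
    [0, -1.3, 4.2, 0, 0, 0, 0],
    [0, -1.3, 4.8, 0, 0, 0, 0],
    [0.06, -1.3, 5.18, 0, 0, 0, 0],
    [0.06, -1.3, 5.18, 0, 0, 0, 0],
    [0.06, -1.3, 5.18, 0, 0, 0, 0],
    [0.06, -1.3, 5.18, 0, 0, 0, 0]
  ]
}}

```text
time_s: 9.75
tcp_pos: [0.5388, -0.053, 0.1927]
ee_rot: [[-0.041, -0.999, 0.002], [-0.999, 0.041, 0.0], [-0.0, -0.002, -1.0]]
wrist_force: [-0.5, 0.5, -1.8]
gripper_width: 0.069
```

```bash
python3 - <<'E'
from h import *
from station import r
s=r.sense(); print(s['time_s'],s['tcp_pos'],s['ee_rot'].round(4).tolist(),s['wrist_force'])
for n in ['wrist','scene','top']:
    c=r.capture(n); cv2.imwrite(f'pics/{n}4.png',c['pixels'][:,:,::-1])
t=cv2.imread('pics/wrist4.png'); cv2.imwrite("pics/w4a.png",cv2.resize(t[70:275,170:350],None,fx=3.4,fy=2.9,interpolation=cv2.INTER_CUBIC))
t=cv2.imread('pics/scene4.png'); cv2.imwrite("pics/s4a.png",cv2.resize(t[130:250,240:380],None,fx=5,fy=5,interpolation=cv2.INTER_CUBIC))
E
```

```text
9.75 [ 0.53878213 -0.05303471  0.19270525] [[-0.0408, -0.9992, 0.0024], [-0.9992, 0.0408, 0.0001], [-0.0002, -0.0024, -1.0]] [-0.52240423  0.49402106 -1.80783453]
```

View pics/w4a.png

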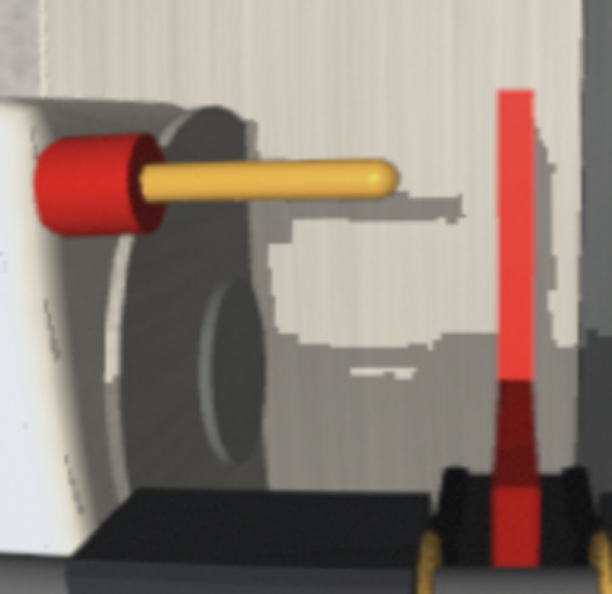

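View pics/s4a.png

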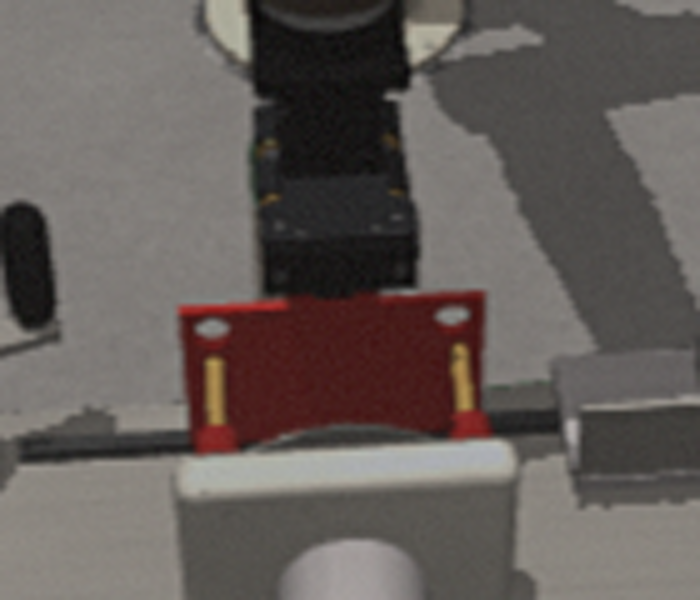

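```bash
python3 - <<'E'
from h import *
pos=np.array([0.53878213,-0.05303471,0.19270525])
R=np.array([[-.0408,-.9992,.0024],[-.9992,.0408,.0001],[-.0002,-.0024,-1]])
P=lambda u,v:(170+u/3.4,70+v/2.9)
I=np.eye(3);Z=np.zeros(3)
ob=[(P(516,91),(.0825,.022)),(P(516,380),(.025,.022)),(P(516,488),(.025,.078))]
def f(p): return np.concatenate([wproj(Z,I,[p[0]+yy,p[1],p[2]-zz])-uv for uv,(yy,zz) in ob])
o=least_squares(f,[0,0,.034]); print('guard in tool',o.x.round(4),o.fun.round(1))
for z in (.161,.163,.165):print('tipA',pl(*wray(pos,R,P(397,179)),z).round(4), pl(*wray(pos,R,P(142,183)),z-.009).round(4))
# pin diameter px check -> height: 9mm
a=pl(*wray(pos,R,P(375,160)),.163);b=pl(*wray(pos,R,P(375,199)),.163);print('dia',np.linalg.norm(a-b))
Rg=Rz(np.radians(-2.4))
gc=pos+R@o.x
for nm,px,tp,s in (('A',(212,328),(214,362),-1),('B',(452,315),(459,348),1)):
    h=gc+Rg@np.array([0,s*.065,.007]); p0=proj('scene',h)
    for dx in (.018,.022,.026):
        p1=proj('scene',h+Rg@np.array([dx,0,0])); print(nm,dx,np.array(px)+5*(p1-p0),'tip',tp)
    print(5*(proj('scene',h+[0,0,.001])-p0),'per mm z',5*(proj('scene',h+[0,.001,0])-p0), (p0-[240,130])*5)
E
```

```text
guard in tool [0.0005 0.0006 0.0363] [-0.1  0.  -0.1 -0.   0.1  0. ]
tipA [ 0.5571 -0.1189  0.161 ] [ 0.6094 -0.1214  0.152 ]
tipA [ 0.5569 -0.119   0.163 ] [ 0.6087 -0.1215  0.154 ]
tipA [ 0.5567 -0.1191  0.165 ] [ 0.6079 -0.1215  0.156 ]
dia 0.008327642049414349
A 0.018 [212.62694105 350.78520351] tip (214, 362)
A 0.022 [212.76828697 355.92220251] tip (214, 362)
A 0.026 [212.91038219 361.08643381] tip (214, 362)
[-0.10468142 -1.36681982] per mm z [ 1.85788149 -0.15280599] [208.84182806 327.49500801]
B 0.018 [455.44204848 337.43225856] tip (459, 348)
B 0.022 [456.21797145 342.48904518] tip (459, 348)
B 0.026 [456.99797135 347.57240164] tip (459, 348)
[ 0.03857525 -1.36260751] per mm z [ 1.8191931  -0.15025994] [448.68359459 314.5408431 ]
```

Emit:
{"api": "play_rows", "payload": {
  "deltas": [
    [-0.03, -0.1, 0.1, 0, 0, 0, 0],
    [-0.03, -0.3, 0.11, 0, 0, 0, 0],
    [-0.03, -0.5, 0.11, 0, 0, 0, 0],
    [-0.03, -0.65, 0.11, 0, 0, 0, 0],
    [-0.03, -0.8, 0.11, 0, 0, 0, 0],
    [-0.03, -0.95, 0.11, 0, 0, 0, 0],
    [-0.03, -1.05, 0.12, 0, 0, 0, 0],
    [-0.03, -1.15, 0.13, 0, 0, 0, 0],
    [-0.03, -1.2, 0.14, 0, 0, 0, 0],
    [-0.03, -1.2, 0.14, 0, 0, 0, 0],
    [-0.03, -1.2, 0.14, 0, 0, 0, 0]
  ]
}}

```text
time_s: 11.0
tcp_pos: [0.5679, -0.0537, 0.188]
ee_rot: [[-0.041, -0.999, -0.0], [-0.999, 0.041, -0.0], [0.0, 0.0, -1.0]]
wrist_force: [-0.2, 0.4, -2.1]
gripper_width: 0.065
```

```bash
python3 - <<'E'
from h import *
from station import r
s=r.sense(); print(s['time_s'],s['tcp_pos'],s['ee_rot'].round(4).tolist(),s['wrist_force'],s['moment'])
for n in ['wrist','scene']:
    c=r.capture(n); cv2.imwrite(f'pics/{n}5.png',c['pixels'][:,:,::-1])
t=cv2.imread('pics/wrist5.png'); cv2.imwrite("pics/w5a.png",cv2.resize(t[70:275,170:350],None,fx=3.4,fy=2.9,interpolation=cv2.INTER_CUBIC))
t=cv2.imread('pics/scene5.png'); cv2.imwrite("pics/s5a.png",cv2.resize(t[130:250,240:380],None,fx=5,fy=5,interpolation=cv2.INTER_CUBIC))
E
```

```text
11.0 [ 0.56786218 -0.05367998  0.18798066] [[-0.0412, -0.9991, -0.0002], [-0.9991, 0.0412, -0.0], [0.0, 0.0002, -1.0]] [-0.1766835   0.40541024 -2.05746146] [0.03157346 0.07861827 0.02765539]
```

View pics/w5a.png

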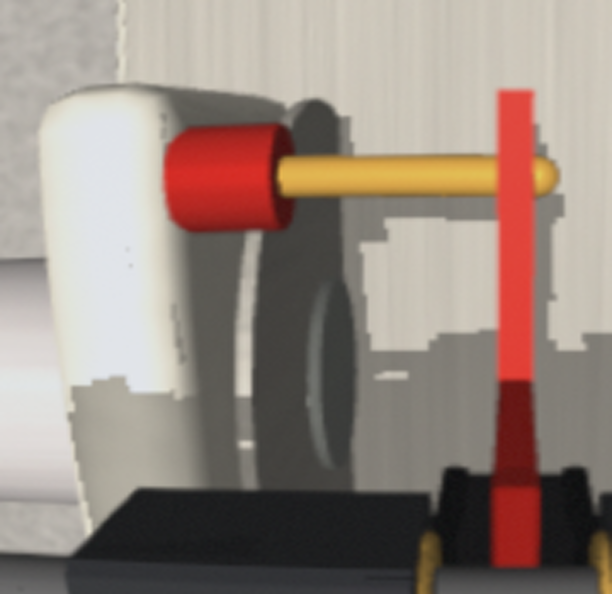

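View pics/s5a.png

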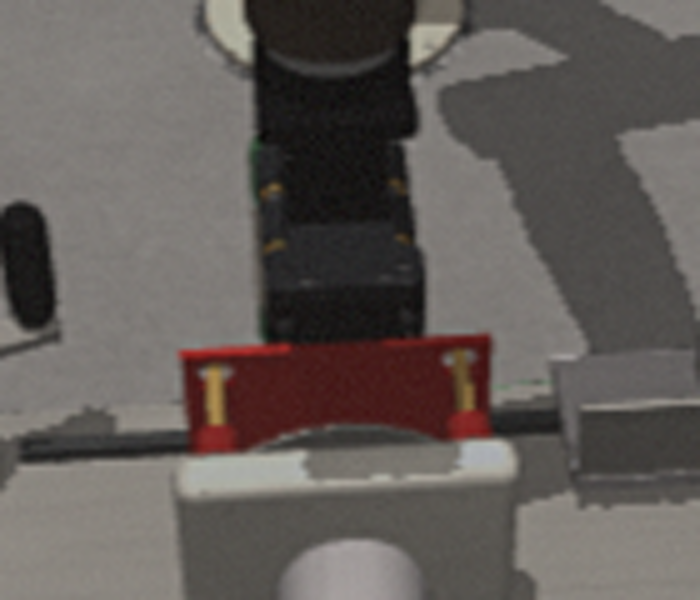

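Emit:
{"api": "play_rows", "payload": {
  "deltas": [
    [0, -0.1, 0.02, 0, 0, 0, 0],
    [0, -0.25, 0.05, 0, 0, 0, 0],
    [0, -0.4, 0.09, 0, 0, 0, 0],
    [0, -0.6, 0.13, 0, 0, 0, 0],
    [0, -0.8, 0.17, 0, 0, 0, 0],
    [0, -1, 0.22, 0, 0, 0, 0],
    [0, -1.15, 0.25, 0, 0, 0, 0],
    [0, -1.25, 0.27, 0, 0, 0, 0],
    [0, -1.3, 0.28, 0, 0, 0, 0],
    [0, -1.3, 0.28, 0, 0, 0, 0]
  ]
}}

```text
time_s: 12.1
tcp_pos: [0.6005, -0.055, 0.1809]
ee_rot: [[-0.041, -0.999, -0.0], [-0.999, 0.041, -0.0], [0.0, 0.0, -1.0]]
wrist_force: [0.5, -0.5, -2.7]
gripper_width: 0.065
```

```bash
python3 - <<'E'
from h import *
from station import r
s=r.sense(); print(s['time_s'],s['tcp_pos'],s['wrist_force'],s['moment'])
for n in ['wrist','scene']:
    c=r.capture(n); cv2.imwrite(f'pics/{n}6.png',c['pixels'][:,:,::-1])
t=cv2.imread('pics/wrist6.png'); cv2.imwrite("pics/w6a.png",cv2.resize(t[70:275,170:350],None,fx=3.4,fy=2.9,interpolation=cv2.INTER_CUBIC))
t=cv2.imread('pics/scene6.png'); cv2.imwrite("pics/s6a.png",cv2.resize(t[130:250,240:380],None,fx=5,fy=5,interpolation=cv2.INTER_CUBIC))
E
```

```text
12.1 [ 0.60054087 -0.05500557  0.18091346] [ 0.46607543 -0.46922821 -2.727689  ] [-1.22136841e-04  1.35652956e-01 -4.79483022e-02]
```

View pics/w6a.png

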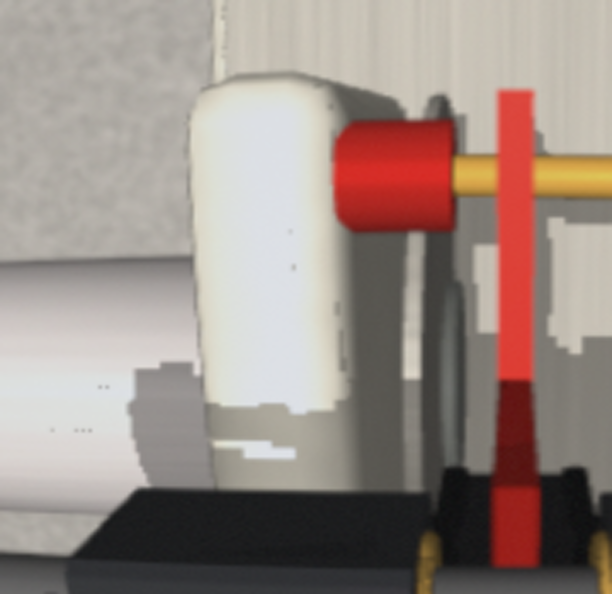

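View pics/s6a.png

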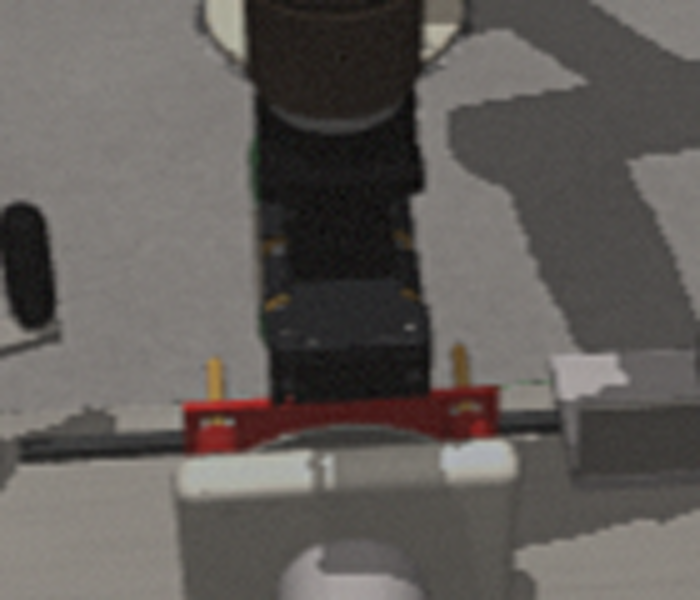

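Emit:
{"api": "play_rows", "payload": {
  "deltas": [
    [0, -0.1, 0.03, 0, 0, 0, 0],
    [0, -0.2, 0.06, 0, 0, 0, 0],
    [0, -0.2, 0.1, 0, 0, 0, 0],
    [0, -0.2, 0.13, 0, 0, 0, 0],
    [0, -0.2, 0.16, 0, 0, 0, 0],
    [0, -0.2, 0.16, 0, 0, 0, 0]
  ]
}}

```text
time_s: 12.8
tcp_pos: [0.6057, -0.0552, 0.1777]
ee_rot: [[-0.041, -0.999, 0.001], [-0.999, 0.041, -0.0], [0.0, -0.001, -1.0]]
wrist_force: [-0.7, 0.4, 0.3]
gripper_width: 0.067
```

Emit:
{"api": "play_rows", "payload": {
  "deltas": [
    [0, -0.04, 0.02, 0, 0, 0, 0],
    [0, -0.08, 0.03, 0, 0, 0, 0],
    [0, -0.08, 0.04, 0, 0, 0, 0],
    [0, -0.08, 0.04, 0, 0, 0, 0]
  ]
}}

```text
time_s: 13.2
tcp_pos: [0.6078, -0.0555, 0.1771]
ee_rot: [[-0.041, -0.999, 0.001], [-0.999, 0.041, -0.0], [0.0, -0.001, -1.0]]
wrist_force: [-2.9, 0.9, 5.1]
gripper_width: 0.065
```

```bash
python3 - <<'E'
from h import *
from station import r
s=r.sense(); print(s['time_s'],s['tcp_pos'],s['wrist_force'],s['moment'])
for n in ['wrist']:
    c=r.capture(n); cv2.imwrite(f'pics/{n}7.png',c['pixels'][:,:,::-1])
t=cv2.imread('pics/wrist7.png'); cv2.imwrite("pics/w7a.png",cv2.resize(t[70:275,170:350],None,fx=3.4,fy=2.9,interpolation=cv2.INTER_CUBIC))
E
```

```text
13.2 [ 0.60779897 -0.05545382  0.17705018] [-2.9238148   0.85194684  5.14959839] [0.17350181 0.89695242 0.02725395]
```

View pics/w7a.png

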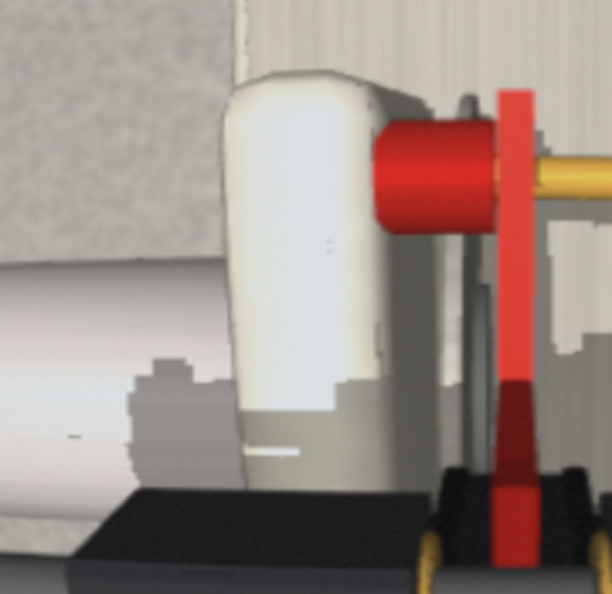

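Emit:
{"api": "play_rows", "payload": {
  "deltas": [
    [0, -0.02, 0, 0, 0, 0, 0],
    [0, -0.02, 0, 0, 0, 0, 6],
    [0, -0.02, 0, 0, 0, 0, 10],
    [0, -0.02, 0, 0, 0, 0, 16],
    [0, -0.02, 0, 0, 0, 0, 24],
    [0, 0, 0, 0, 0, 0, 28],
    [0, 0, 0, 0, 0, 0, 28],
    [0, 0, 0, 0, 0, 0, 28]
  ]
}}

```text
time_s: 14.05
tcp_pos: [0.6075, -0.0553, 0.1759]
ee_rot: [[-0.041, -0.999, -0.0], [-0.999, 0.041, 0.0], [0.0, 0.0, -1.0]]
wrist_force: [-0.1, -0.3, 0.5]
gripper_width: 0.315
```

```bash
python3 - <<'E'
from h import *
from station import r
s=r.sense(); print(s['time_s'],s['tcp_pos'],s['wrist_force'],s['gripper_width'])
for n in ['wrist','scene']:
    c=r.capture(n); cv2.imwrite(f'pics/{n}8.png',c['pixels'][:,:,::-1])
t=cv2.imread('pics/wrist8.png'); cv2.imwrite("pics/w8a.png",cv2.resize(t[70:275,170:400],None,fx=2.9,fy=2.9,interpolation=cv2.INTER_CUBIC))
E
```

```text
14.05 [ 0.60748678 -0.05528997  0.17587718] [-0.14379934 -0.25481187  0.49462165] 0.3148446093789823
```

View pics/w8a.png

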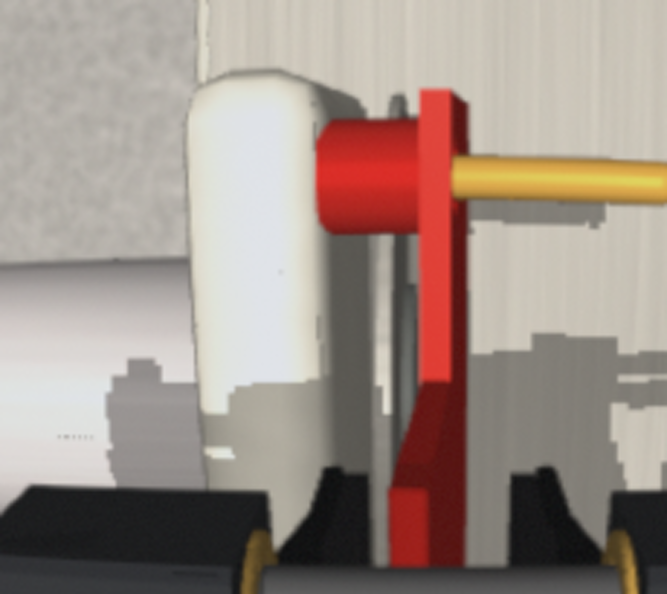

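Emit:
{"api": "play_rows", "payload": {
  "deltas": [
    [0, -0.1, -0.05, 0, 0, 0, 34],
    [0, -0.15, -0.1, 0, 0, 0, 36],
    [0, -0.15, -0.5, 0, 0, 0, 36],
    [0, -0.15, -1.2, 0, 0, 0, 36],
    [0, -0.15, -2.2, 0, 0, 0, 36],
    [0, -0.15, -3.4, 0, 0, 0, 40],
    [0, -0.15, -4.6, 0, 0, 0, 60],
    [0, -0.15, -5, 0, 0, 0, 60],
    [0, -0.15, -5, 0, 0, 0, 60]
  ]
}}

```text
time_s: 15.05
tcp_pos: [0.6119, -0.0554, 0.3034]
ee_rot: [[-0.041, -0.999, 0.005], [-0.999, 0.041, 0.001], [-0.001, -0.005, -1.0]]
wrist_force: [-0.5, 0.4, 0.1]
gripper_width: 0.638
```

```bash
python3 - <<'E'
from h import *
from station import r
s=r.sense(); print(s['time_s'],s['tcp_pos'],s['ee_rot'].round(4).tolist(),s['joints'])
for n in ['wrist','scene']:
    c=r.capture(n); cv2.imwrite(f'pics/{n}9.png',c['pixels'][:,:,::-1])
t=cv2.imread('pics/scene9.png'); cv2.imwrite("pics/s9a.png",cv2.resize(t[130:250,200:380],None,fx=4,fy=4,interpolation=cv2.INTER_CUBIC))
E
```

```text
15.05 [ 0.61192351 -0.05540248  0.30339923] [[-0.0411, -0.9991, 0.0046], [-0.9992, 0.0411, 0.0006], [-0.0008, -0.0046, -1.0]] [ 9.90667093e+00  1.84751287e+01  6.63354394e+00  1.03324003e-02
 -7.78919343e+01 -1.22668296e+01]
```

View pics/wrist9.png

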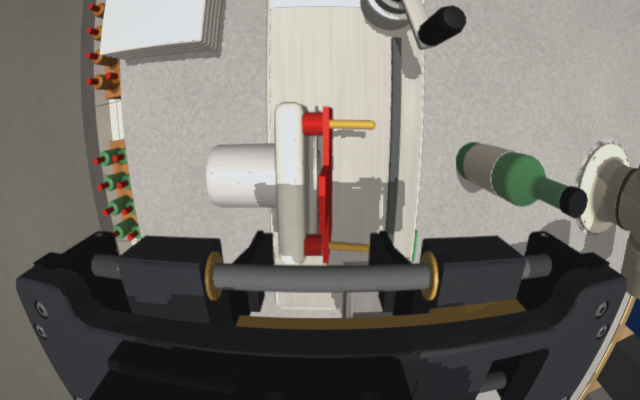

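View pics/s9a.png

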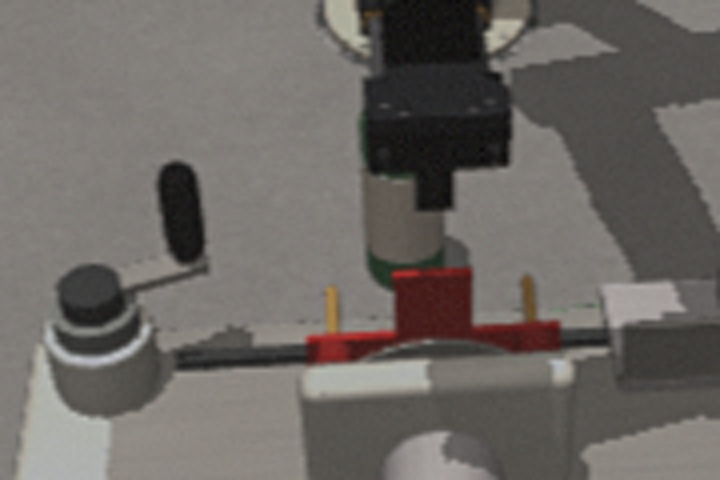

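```bash
python3 - <<'E'
from h import *
from station import r
s=r.sense()
print(move(s,[.4935,-.2145,.28],tool(-90)),s['tcp_pos'])
E
```

```text
(array([6.56, 4.41, 0.8 ]), array([ 0.02,  0.01, -0.47])) [ 0.61058854 -0.05527529  0.29990705]
```

Emit:
{"api": "play_rows", "payload": {
  "deltas": [
    [0.8, 0.5, 0, 0, 0, -0.1, 70],
    [2, 1.4, 0, 0, 0, -0.3, 70],
    [3.5, 2.3, 0.2, 0, 0, -0.47, 70],
    [5, 3.3, 0.4, 0, 0, -0.47, 70],
    [6, 4.1, 0.6, 0, 0, -0.47, 70],
    [6.56, 4.41, 0.8, 0, 0, -0.47, 70],
    [6.56, 4.41, 0.8, 0, 0, -0.47, 70],
    [6.56, 4.41, 0.8, 0, 0, -0.47, 70],
    [6.56, 4.41, 0.8, 0, 0, -0.47, 70]
  ]
}}

```text
time_s: 16.05
tcp_pos: [0.4951, -0.2141, 0.2806]
ee_rot: [[0.001, -1.0, -0.0], [-1.0, -0.001, 0.0], [-0.0, 0.0, -1.0]]
wrist_force: [-0.7, 0.9, -0.2]
gripper_width: 0.804
```

```bash
python3 - <<'E'
from h import *
from station import r
s=r.sense(); print(s['time_s'],s['tcp_pos'],s['ee_rot'].round(4).tolist(),s['joints'])
for n in ['wrist','top']:
    c=r.capture(n); cv2.imwrite(f'pics/{n}10.png',c['pixels'][:,:,::-1])
    print([(d['centre'].round(4) if hasattr(d['centre'],'round') else d['centre'],d['score']) for d in r.spot_in(n,'crank_knob')])
E
```

```text
16.05 [ 0.49514492 -0.21405424  0.28061409] [[0.001, -1.0, -0.0003], [-1.0, -0.001, 0.0001], [-0.0001, 0.0003, -1.0]] [-6.15032671e+00  1.15497017e+01 -5.96939051e+00 -5.16717871e-03
 -7.25007407e+01  6.21016795e+00]
[([0.4955, -0.2235, 0.2221], 0.93)]
[]
```

View pics/wrist10.png

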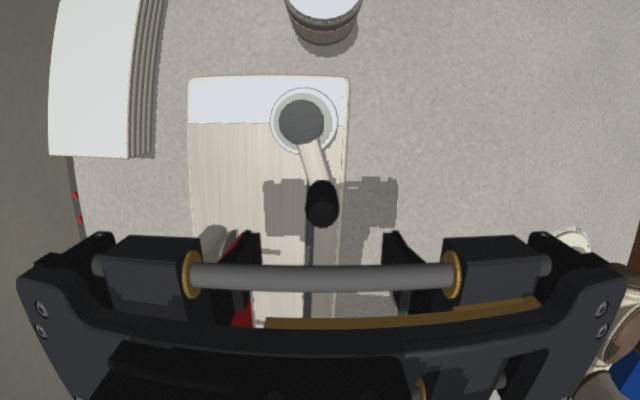

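```bash
python3 - <<'E'
from h import *
t=cv2.imread('pics/wrist10.png'); cv2.imwrite("pics/w10a.png",cv2.resize(t[70:240,250:390],None,fx=4,fy=3.5,interpolation=cv2.INTER_CUBIC))
E
```

```text
(no output)
```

View pics/w10a.png

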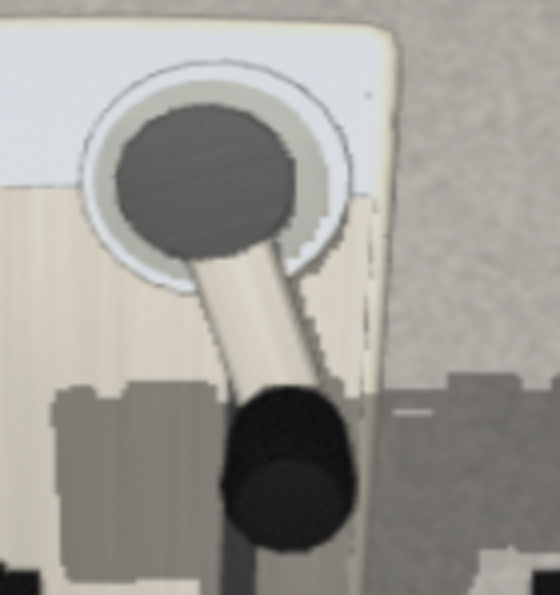

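```bash
python3 - <<'E'
from h import *
pos=np.array([0.49514492,-0.21405424,0.28061409]);R=np.array([[.001,-1,-.0003],[-1,-.001,.0001],[-.0001,.0003,-1]])
q=lambda u,v,z: pl(*wray(pos,R,(250+u/4,70+v/3.5)),z).round(4)
g=q(288,506,.222); print(g,'dia',np.linalg.norm(q(222,506,.222)-q(355,506,.222)))
print('base', q(272,400,.148))
for z in (.144,.148,.152,.16): 
    c=q(207,182,z); print(z,c,np.linalg.norm((c-g)[:2]),'dia',np.linalg.norm(q(117,182,z)-q(296,182,z)))
E
```

```text
[ 0.4942 -0.2164  0.222 ] dia 0.024800201612083655
base [ 0.4978 -0.2225  0.148 ]
0.144 [ 0.5133 -0.2825  0.144 ] 0.06880421498716482 dia 0.04270292730012787
0.148 [ 0.513  -0.2826  0.148 ] 0.06881773027352764 dia 0.04210190019464677
0.152 [ 0.5128 -0.2827  0.152 ] 0.06885963984802711 dia 0.04160192303247534
0.16 [ 0.5123 -0.2829  0.16  ] 0.06891922808621696 dia 0.04040198014949261
```

Emit:
{"api": "play_rows", "payload": {
  "deltas": [
    [0.05, 0.05, 0.8, 0, 0, 0, 70],
    [0.05, 0.05, 1.8, 0, 0, 0, 70],
    [0.05, 0.05, 2.8, 0, 0, 0, 60],
    [0.05, 0.05, 3.7, 0, 0, 0, 60],
    [0.05, 0.05, 4.18, 0, 0, 0, 50],
    [0.05, 0.05, 4.18, 0, 0, 0, 40],
    [0.05, 0.05, 4.18, 0, 0, 0, 34],
    [0.05, 0.05, 4.18, 0, 0, 0, 30],
    [0.05, 0.05, 4.18, 0, 0, 0, 20],
    [0.05, 0.05, 4.18, 0, 0, 0, 20],
    [0.05, 0.05, 4.18, 0, 0, 0, 20]
  ]
}}

```text
time_s: 17.35
tcp_pos: [0.4939, -0.2162, 0.1777]
ee_rot: [[0.0, -1.0, 0.003], [-1.0, -0.0, -0.001], [0.001, -0.003, -1.0]]
wrist_force: [-0.0, 0.5, 3.6]
gripper_width: 0.307
```

```bash
python3 - <<'E'
from h import *
from station import r
s=r.sense(); print(s['time_s'],s['tcp_pos'],s['wrist_force'],s['gripper_width']*87)
c=r.capture('wrist'); cv2.imwrite('pics/wrist11.png',c['pixels'][:,:,::-1])
E
```

```text
17.35 [ 0.49394418 -0.21618285  0.17769115] [-0.02927527  0.50829604  3.63052771] 26.70128129471905
```

View pics/wrist11.png

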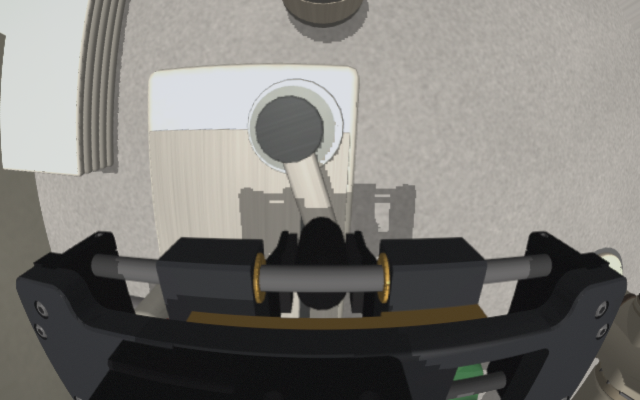

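```bash
python3 - <<'E'
import numpy as np
p0=np.radians(106.2);r=.07
for k in range(4):
    a=p0-k*np.pi/2
    rows=[]
    for i in range(1,13):
        b=a-np.radians(7.5*i); dx=r*(np.cos(b)-np.cos(a));dy=r*(np.sin(b)-np.sin(a))
        rows.append([round(-dy/.025,2),round(-dx/.025,2),0,0,0,0,20])
    print(rows)
E
```

```text
[[np.float64(-0.08), np.float64(-0.36), 0, 0, 0, 0, 20], [np.float64(-0.11), np.float64(-0.72), 0, 0, 0, 0, 20], [np.float64(-0.09), np.float64(-1.09), 0, 0, 0, 0, 20], [np.float64(-0.03), np.float64(-1.45), 0, 0, 0, 0, 20], [np.float64(0.08), np.float64(-1.8), 0, 0, 0, 0, 20], [np.float64(0.24), np.float64(-2.13), 0, 0, 0, 0, 20], [np.float64(0.43), np.float64(-2.44), 0, 0, 0, 0, 20], [np.float64(0.67), np.float64(-2.72), 0, 0, 0, 0, 20], [np.float64(0.94), np.float64(-2.97), 0, 0, 0, 0, 20], [np.float64(1.24), np.float64(-3.18), 0, 0, 0, 0, 20], [np.float64(1.56), np.float64(-3.35), 0, 0, 0, 0, 20], [np.float64(1.91), np.float64(-3.47), 0, 0, 0, 0, 20]]
[[np.float64(0.36), np.float64(-0.08), 0, 0, 0, 0, 20], [np.float64(0.72), np.float64(-0.11), 0, 0, 0, 0, 20], [np.float64(1.09), np.float64(-0.09), 0, 0, 0, 0, 20], [np.float64(1.45), np.float64(-0.03), 0, 0, 0, 0, 20], [np.float64(1.8), np.float64(0.08), 0, 0, 0, 0, 20], [np.float64(2.13), np.float64(0.24), 0, 0, 0, 0, 20], [np.float64(2.44), np.float64(0.43), 0, 0, 0, 0, 20], [np.float64(2.72), np.float64(0.67), 0, 0, 0, 0, 20], 
[... 839 characters left out ...]
.float64(3.47), 0, 0, 0, 0, 20]]
[[np.float64(-0.36), np.float64(0.08), 0, 0, 0, 0, 20], [np.float64(-0.72), np.float64(0.11), 0, 0, 0, 0, 20], [np.float64(-1.09), np.float64(0.09), 0, 0, 0, 0, 20], [np.float64(-1.45), np.float64(0.03), 0, 0, 0, 0, 20], [np.float64(-1.8), np.float64(-0.08), 0, 0, 0, 0, 20], [np.float64(-2.13), np.float64(-0.24), 0, 0, 0, 0, 20], [np.float64(-2.44), np.float64(-0.43), 0, 0, 0, 0, 20], [np.float64(-2.72), np.float64(-0.67), 0, 0, 0, 0, 20], [np.float64(-2.97), np.float64(-0.94), 0, 0, 0, 0, 20], [np.float64(-3.18), np.float64(-1.24), 0, 0, 0, 0, 20], [np.float64(-3.35), np.float64(-1.56), 0, 0, 0, 0, 20], [np.float64(-3.47), np.float64(-1.91), 0, 0, 0, 0, 20]]
```

Emit:
{"api": "play_rows", "payload": {
  "deltas": [
    [-0.05, -0.18, 0, 0, 0, 0, 20],
    [-0.08, -0.36, 0, 0, 0, 0, 20],
    [-0.11, -0.72, 0, 0, 0, 0, 20],
    [-0.09, -1.09, 0, 0, 0, 0, 20],
    [-0.03, -1.45, 0, 0, 0, 0, 20],
    [0.08, -1.8, 0, 0, 0, 0, 20],
    [0.24, -2.13, 0, 0, 0, 0, 20]
  ]
}}

```text
time_s: 18.1
tcp_pos: [0.5476, -0.2213, 0.1777]
ee_rot: [[0.001, -1.0, 0.002], [-1.0, -0.001, 0.0], [-0.0, -0.002, -1.0]]
wrist_force: [0.8, 3.4, 6.4]
gripper_width: 0.313
```

```bash
python3 - <<'E'
from h import *
from station import r
s=r.sense(); print(s['time_s'],s['tcp_pos'],s['wrist_force'],s['moment'],s['gripper_width']*87)
c=r.capture('wrist'); cv2.imwrite('pics/wrist12.png',c['pixels'][:,:,::-1])
c=r.capture('scene'); cv2.imwrite('pics/scene12.png',c['pixels'][150:290,150:430,::-1].repeat(2,0).repeat(2,1))
E
```

```text
18.1 [ 0.54761603 -0.22130126  0.17768759] [0.76638729 3.38296964 6.42118251] [ 0.9922499   0.12765956 -0.04765257] 27.251128015254668
```

View pics/wrist12.png

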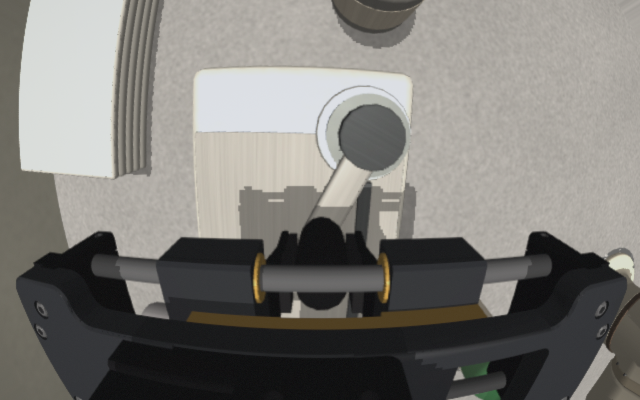

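View pics/scene12.png

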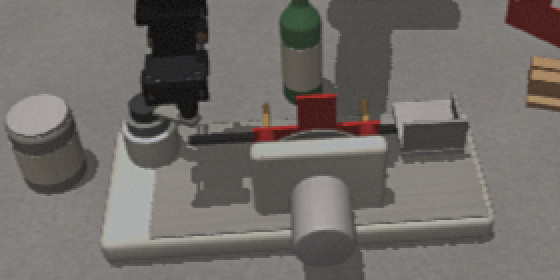

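```bash
python3 - <<'E'
import numpy as np
p0=np.radians(61.2);r=.07
for k in range(4):
    a=p0-k*np.pi/2
    rows=[]
    for i in range(1,13):
        b=a-np.radians(7.5*i); dx=r*(np.cos(b)-np.cos(a));dy=r*(np.sin(b)-np.sin(a))
        rows.append([float(round(-dy/.025,2)),float(round(-dx/.025,2)),0,0,0,0,20])
    print(rows)
E
```

```text
[[0.2, -0.31, 0, 0, 0, 0, 20], [0.43, -0.59, 0, 0, 0, 0, 20], [0.7, -0.84, 0, 0, 0, 0, 20], [1.0, -1.05, 0, 0, 0, 0, 20], [1.33, -1.21, 0, 0, 0, 0, 20], [1.67, -1.34, 0, 0, 0, 0, 20], [2.03, -1.42, 0, 0, 0, 0, 20], [2.4, -1.45, 0, 0, 0, 0, 20], [2.76, -1.43, 0, 0, 0, 0, 20], [3.12, -1.37, 0, 0, 0, 0, 20], [3.47, -1.26, 0, 0, 0, 0, 20], [3.8, -1.1, 0, 0, 0, 0, 20]]
[[0.31, 0.2, 0, 0, 0, 0, 20], [0.59, 0.43, 0, 0, 0, 0, 20], [0.84, 0.7, 0, 0, 0, 0, 20], [1.05, 1.0, 0, 0, 0, 0, 20], [1.21, 1.33, 0, 0, 0, 0, 20], [1.34, 1.67, 0, 0, 0, 0, 20], [1.42, 2.03, 0, 0, 0, 0, 20], [1.45, 2.4, 0, 0, 0, 0, 20], [1.43, 2.76, 0, 0, 0, 0, 20], [1.37, 3.12, 0, 0, 0, 0, 20], [1.26, 3.47, 0, 0, 0, 0, 20], [1.1, 3.8, 0, 0, 0, 0, 20]]
[[-0.2, 0.31, 0, 0, 0, 0, 20], [-0.43, 0.59, 0, 0, 0, 0, 20], [-0.7, 0.84, 0, 0, 0, 0, 20], [-1.0, 1.05, 0, 0, 0, 0, 20], [-1.33, 1.21, 0, 0, 0, 0, 20], [-1.67, 1.34, 0, 0, 0, 0, 20], [-2.03, 1.42, 0, 0, 0, 0, 20], [-2.4, 1.45, 0, 0, 0, 0, 20], [-2.76, 1.43, 0, 0, 0, 0, 20], [-3.12, 1.37, 0, 0, 0, 0, 20], [-3.47, 1.26, 0, 0, 0, 0, 20], [-3.8, 1.1, 0, 0, 0, 0, 20]]
[[-0.31, -0.2, 0, 0, 0, 0, 20], [-0.59, -0.43, 0, 0, 0, 0, 20], [-0.84, -0.7, 0, 0, 0, 0, 20], [-1.05, -1.0, 0, 0, 0, 0, 20], [-1.21, -1.33, 0, 0, 0, 0, 20], [-1.34, -1.67, 0, 0, 0, 0, 20], [-1.42, -2.03, 0, 0, 0, 0, 20], [-1.45, -2.4, 0, 0, 0, 0, 20], [-1.43, -2.76, 0, 0, 0, 0, 20], [-1.37, -3.12, 0, 0, 0, 0, 20], [-1.26, -3.47, 0, 0, 0, 0, 20], [-1.1, -3.8, 0, 0, 0, 0, 20]]
```

Emit:
{"api": "play_rows", "payload": {
  "deltas": [
    [0.2, -0.31, 0, 0, 0, 0, 20],
    [0.43, -0.59, 0, 0, 0, 0, 20],
    [0.7, -0.84, 0, 0, 0, 0, 20],
    [1.0, -1.05, 0, 0, 0, 0, 20],
    [1.33, -1.21, 0, 0, 0, 0, 20],
    [1.67, -1.34, 0, 0, 0, 0, 20],
    [2.03, -1.42, 0, 0, 0, 0, 20],
    [2.4, -1.45, 0, 0, 0, 0, 20],
    [2.76, -1.43, 0, 0, 0, 0, 20],
    [3.12, -1.37, 0, 0, 0, 0, 20],
    [3.47, -1.26, 0, 0, 0, 0, 20],
    [3.8, -1.1, 0, 0, 0, 0, 20]
  ]
}}

```text
time_s: 19.4
tcp_pos: [0.5753, -0.3181, 0.1777]
ee_rot: [[0.0, -1.0, 0.004], [-1.0, -0.0, -0.002], [0.002, -0.004, -1.0]]
wrist_force: [2.7, 0.6, 5.5]
gripper_width: 0.312
```

Emit:
{"api": "play_rows", "payload": {
  "deltas": [
    [0.31, 0.2, 0, 0, 0, 0, 20],
    [0.59, 0.43, 0, 0, 0, 0, 20],
    [0.84, 0.7, 0, 0, 0, 0, 20],
    [1.05, 1.0, 0, 0, 0, 0, 20],
    [1.21, 1.33, 0, 0, 0, 0, 20],
    [1.34, 1.67, 0, 0, 0, 0, 20],
    [1.42, 2.03, 0, 0, 0, 0, 20],
    [1.45, 2.4, 0, 0, 0, 0, 20],
    [1.43, 2.76, 0, 0, 0, 0, 20],
    [1.37, 3.12, 0, 0, 0, 0, 20],
    [1.26, 3.47, 0, 0, 0, 0, 20],
    [1.1, 3.8, 0, 0, 0, 0, 20]
  ]
}}

```text
time_s: 20.6
tcp_pos: [0.4803, -0.3442, 0.1776]
ee_rot: [[0.0, -1.0, 0.004], [-1.0, -0.0, -0.0], [0.0, -0.004, -1.0]]
wrist_force: [4.9, 4.8, 6.4]
gripper_width: 0.31
```

Emit:
{"api": "play_rows", "payload": {
  "deltas": [
    [-0.2, 0.31, 0, 0, 0, 0, 20],
    [-0.43, 0.59, 0, 0, 0, 0, 20],
    [-0.7, 0.84, 0, 0, 0, 0, 20],
    [-1.0, 1.05, 0, 0, 0, 0, 20],
    [-1.33, 1.21, 0, 0, 0, 0, 20],
    [-1.67, 1.34, 0, 0, 0, 0, 20],
    [-2.03, 1.42, 0, 0, 0, 0, 20],
    [-2.4, 1.45, 0, 0, 0, 0, 20],
    [-2.76, 1.43, 0, 0, 0, 0, 20],
    [-3.12, 1.37, 0, 0, 0, 0, 20],
    [-3.47, 1.26, 0, 0, 0, 0, 20],
    [-3.8, 1.1, 0, 0, 0, 0, 20]
  ]
}}

```text
time_s: 21.8
tcp_pos: [0.4527, -0.2503, 0.1776]
ee_rot: [[0.0, -1.0, 0.003], [-1.0, -0.0, -0.003], [0.003, -0.003, -1.0]]
wrist_force: [4.0, -3.9, 5.4]
gripper_width: 0.313
```

```bash
python3 - <<'E'
from h import *
from station import r
s=r.sense(); print(s['time_s'],s['tcp_pos'],s['wrist_force'],s['moment'],s['gripper_width']*87)
c=r.capture('wrist'); cv2.imwrite('pics/wrist13.png',c['pixels'][:,:,::-1])
c=r.capture('scene'); cv2.imwrite('pics/scene13.png',c['pixels'][150:290,150:430,::-1].repeat(2,0).repeat(2,1))
E
```

```text
21.8 [ 0.45270708 -0.25029468  0.17764745] [ 4.02705572 -3.89238564  5.35439905] [-1.13529873 -1.13771412 -0.00198503] 27.208226266069325
```

View pics/wrist13.png

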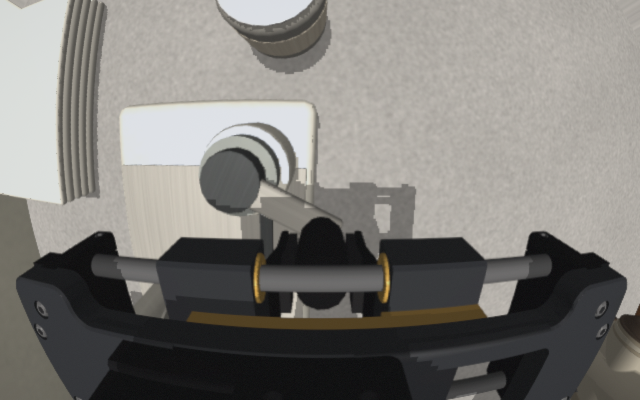

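View pics/scene13.png

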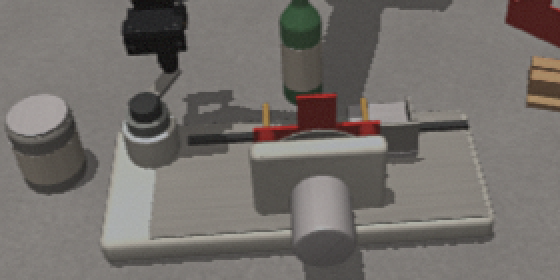

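Emit:
{"api": "play_rows", "payload": {
  "deltas": [
    [-0.31, -0.2, 0, 0, 0, 0, 20],
    [-0.59, -0.43, 0, 0, 0, 0, 20],
    [-0.84, -0.7, 0, 0, 0, 0, 20],
    [-1.05, -1.0, 0, 0, 0, 0, 20],
    [-1.21, -1.33, 0, 0, 0, 0, 20],
    [-1.34, -1.67, 0, 0, 0, 0, 20],
    [-1.42, -2.03, 0, 0, 0, 0, 20],
    [-1.45, -2.4, 0, 0, 0, 0, 20],
    [-1.43, -2.76, 0, 0, 0, 0, 20],
    [-1.37, -3.12, 0, 0, 0, 0, 20],
    [-1.26, -3.47, 0, 0, 0, 0, 20],
    [-1.1, -3.8, 0, 0, 0, 0, 20]
  ]
}}

```text
time_s: 23.1
tcp_pos: [0.5466, -0.2208, 0.1776]
ee_rot: [[0.0, -1.0, 0.0], [-1.0, -0.0, 0.001], [-0.001, -0.0, -1.0]]
wrist_force: [1.6, 5.8, 9.9]
gripper_width: 0.314
```

Emit:
{"api": "play_rows", "payload": {
  "deltas": [
    [0.2, -0.31, 0, 0, 0, 0, 20],
    [0.43, -0.59, 0, 0, 0, 0, 20],
    [0.7, -0.84, 0, 0, 0, 0, 20],
    [1.0, -1.05, 0, 0, 0, 0, 20],
    [1.33, -1.21, 0, 0, 0, 0, 20],
    [1.67, -1.34, 0, 0, 0, 0, 20],
    [2.03, -1.42, 0, 0, 0, 0, 20],
    [2.4, -1.45, 0, 0, 0, 0, 20],
    [2.76, -1.43, 0, 0, 0, 0, 20],
    [3.12, -1.37, 0, 0, 0, 0, 20],
    [3.47, -1.26, 0, 0, 0, 0, 20],
    [3.8, -1.1, 0, 0, 0, 0, 20]
  ]
}}

```text
time_s: 24.3
tcp_pos: [0.5755, -0.3176, 0.1777]
ee_rot: [[0.0, -1.0, 0.004], [-1.0, -0.0, -0.002], [0.002, -0.004, -1.0]]
wrist_force: [4.7, -0.5, 6.2]
gripper_width: 0.31
```

Emit:
{"api": "play_rows", "payload": {
  "deltas": [
    [0.31, 0.2, 0, 0, 0, 0, 20],
    [0.59, 0.43, 0, 0, 0, 0, 20],
    [0.84, 0.7, 0, 0, 0, 0, 20],
    [1.05, 1.0, 0, 0, 0, 0, 20],
    [1.21, 1.33, 0, 0, 0, 0, 20],
    [1.34, 1.67, 0, 0, 0, 0, 20],
    [1.42, 2.03, 0, 0, 0, 0, 20],
    [1.45, 2.4, 0, 0, 0, 0, 20],
    [1.43, 2.76, 0, 0, 0, 0, 20],
    [1.37, 3.12, 0, 0, 0, 0, 20],
    [1.26, 3.47, 0, 0, 0, 0, 20],
    [1.1, 3.8, 0, 0, 0, 0, 20]
  ]
}}

```text
time_s: 25.5
tcp_pos: [0.4795, -0.3437, 0.1777]
ee_rot: [[0.0, -1.0, 0.003], [-1.0, -0.0, 0.0], [-0.0, -0.003, -1.0]]
wrist_force: [3.9, 4.7, 8.3]
gripper_width: 0.312
```

```bash
python3 - <<'E'
from h import *
from station import r
s=r.sense(); print(s['time_s'],s['tcp_pos'],s['wrist_force'],s['moment'],s['gripper_width']*87)
c=r.capture('scene'); cv2.imwrite('pics/scene14.png',c['pixels'][150:290,150:430,::-1].repeat(2,0).repeat(2,1))
E
```

```text
25.5 [ 0.47950222 -0.34371523  0.17766188] [3.88154757 4.66925427 8.2719071 ] [ 1.40938631 -1.24977848 -0.00883101] 27.155395481061447
```

View pics/scene14.png

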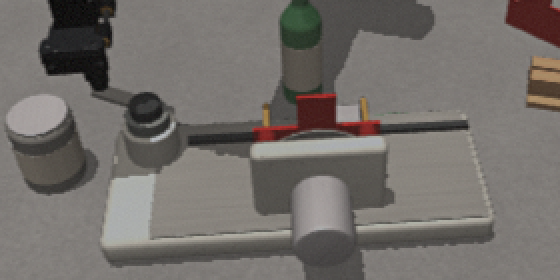

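Emit:
{"api": "play_rows", "payload": {
  "deltas": [
    [-0.2, 0.31, 0, 0, 0, 0, 20],
    [-0.43, 0.59, 0, 0, 0, 0, 20],
    [-0.7, 0.84, 0, 0, 0, 0, 20],
    [-1.0, 1.05, 0, 0, 0, 0, 20],
    [-1.33, 1.21, 0, 0, 0, 0, 20],
    [-1.67, 1.34, 0, 0, 0, 0, 20],
    [-2.03, 1.42, 0, 0, 0, 0, 20],
    [-2.4, 1.45, 0, 0, 0, 0, 20],
    [-2.76, 1.43, 0, 0, 0, 0, 20],
    [-3.12, 1.37, 0, 0, 0, 0, 20],
    [-3.47, 1.26, 0, 0, 0, 0, 20],
    [-3.8, 1.1, 0, 0, 0, 0, 20]
  ]
}}

```text
time_s: 26.75
tcp_pos: [0.4527, -0.2502, 0.1776]
ee_rot: [[0.0, -1.0, 0.003], [-1.0, -0.0, -0.003], [0.003, -0.003, -1.0]]
wrist_force: [4.6, -4.5, 5.2]
gripper_width: 0.309
```

Emit:
{"api": "play_rows", "payload": {
  "deltas": [
    [-0.31, -0.2, 0, 0, 0, 0, 20],
    [-0.59, -0.43, 0, 0, 0, 0, 20],
    [-0.84, -0.7, 0, 0, 0, 0, 20],
    [-1.05, -1.0, 0, 0, 0, 0, 20],
    [-1.16, -1.2, 0, 0, 0, 0, 20],
    [-1.23, -1.4, 0, 0, 0, 0, 20],
    [-1.29, -1.55, 0, 0, 0, 0, 20],
    [-1.29, -1.55, 0, 0, 0, 0, 20]
  ]
}}

```text
time_s: 27.55
tcp_pos: [0.4764, -0.2223, 0.177]
ee_rot: [[-0.001, -0.999, -0.032], [-1.0, 0.002, -0.006], [0.006, 0.032, -0.999]]
wrist_force: [-26.0, -17.7, 20.2]
gripper_width: 0.309
```

Emit:
{"api": "play_rows", "payload": {
  "deltas": [
    [0.08, 0.15, 0, 0, 0, 0, 20],
    [0.1, 0.2, 0, 0, 0, 0, 20],
    [0.1, 0.2, 0, 0, 0, 0, 20]
  ]
}}

```text
time_s: 27.85
tcp_pos: [0.4761, -0.2226, 0.177]
ee_rot: [[-0.001, -1.0, -0.02], [-1.0, 0.001, -0.003], [0.003, 0.02, -1.0]]
wrist_force: [-14.5, -9.0, 15.1]
gripper_width: 0.314
```

```bash
python3 - <<'E'
from h import *
from station import r
s=r.sense(); print(s['time_s'],s['tcp_pos'],s['wrist_force'],s['moment'],s['gripper_width']*87)
for n in ['scene','top','wrist']:
    c=r.capture(n)['pixels'][:,:,::-1]
    if n!='wrist': print([(d['centre'],d['score']) for d in r.spot_in(n,'carriage_fence')])
    cv2.imwrite(f'pics/{n}15.png',c)
    if n=='scene': cv2.imwrite('pics/s15.png',cv2.resize(c[160:280,190:380],None,fx=4,fy=4,interpolation=cv2.INTER_CUBIC))
    if n=='top': cv2.imwrite('pics/t15.png',cv2.resize(c[120:260,240:440],None,fx=4,fy=4,interpolation=cv2.INTER_CUBIC))
E
```

```text
27.85 [ 0.47605403 -0.22258232  0.17704895] [-14.47354863  -9.0347941   15.08222519] [-2.65539543  4.81136379  0.01486245] 27.3360370291322
[([0.4978, -0.0817, 0.0813], 0.49)]
[([0.6246, 0.0164, 0.0567], 0.67)]
```

View pics/s15.png

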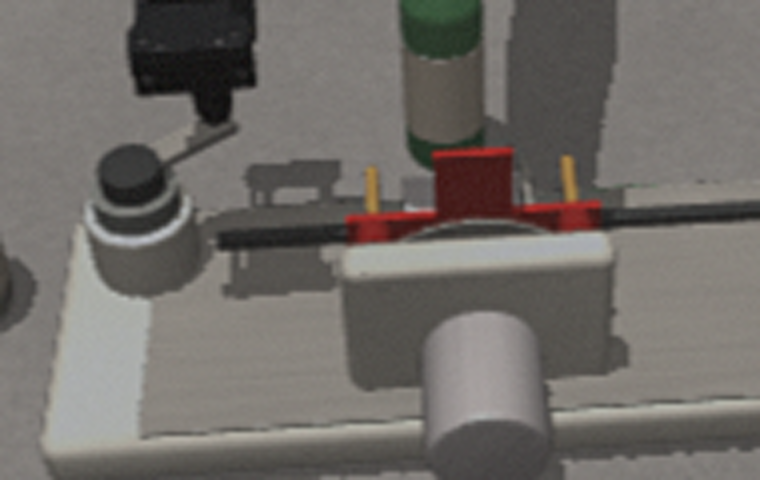

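View pics/t15.png

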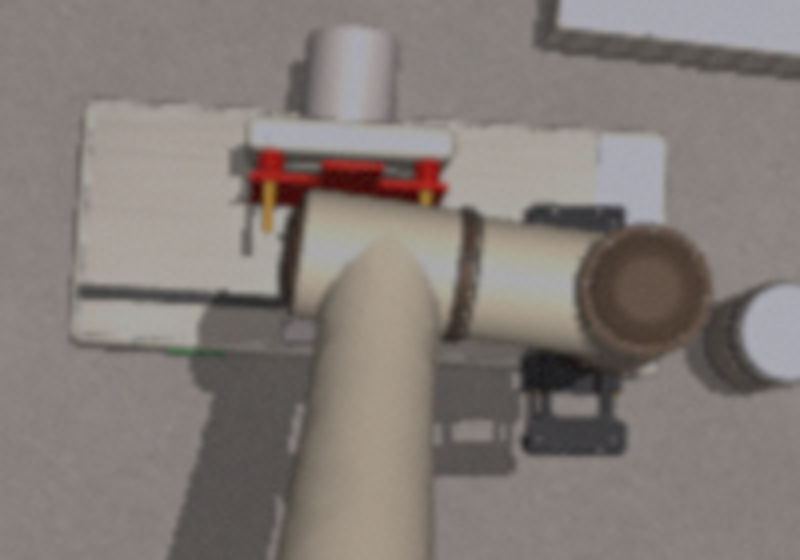

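View pics/wrist15.png

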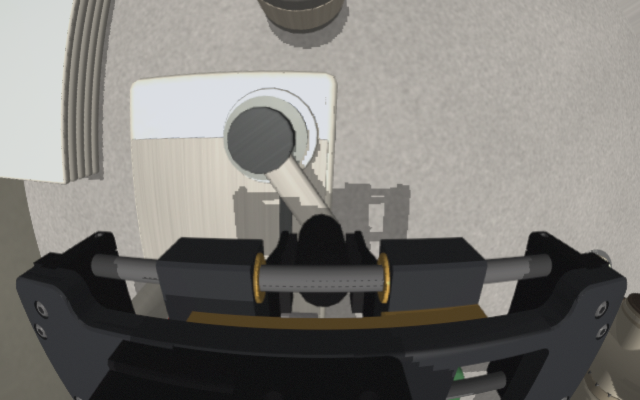

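Emit:
{"api": "play_rows", "payload": {
  "deltas": [
    [0.1, 0.2, 0, 0, 0, 0, 20],
    [0.15, 0.25, 0, 0, 0, 0, 20],
    [0.15, 0.25, 0, 0, 0, 0, 20]
  ]
}}

```text
time_s: 28.4
tcp_pos: [0.4755, -0.2232, 0.177]
ee_rot: [[-0.001, -1.0, -0.007], [-1.0, 0.001, 0.001], [-0.001, 0.007, -1.0]]
wrist_force: [-2.6, 2.9, 11.8]
gripper_width: 0.31
```

Emit:
{"api": "play_rows", "payload": {
  "deltas": [
    [0, 0, 0, 0, 0, 0, 40],
    [0, 0, 0, 0, 0, 0, 60],
    [0, 0, 0, 0, 0, 0, 70],
    [0, 0, -0.6, 0, 0, 0, 70],
    [0, 0, -1.6, 0, 0, 0, 70],
    [0, 0, -3, 0, 0, 0, 70],
    [0, 0, -4.8, 0, 0, 0, 70],
    [0, 0, -6.5, 0, 0, 0, 70],
    [-1.5, 0, -8, 0, 0, 0, 70],
    [-3.5, 0, -8.4, 0, 0, 0, 70],
    [-5.5, 0, -8.4, 0, 0, 0, 70],
    [-7.5, 0, -8.4, 0, 0, 0, 70]
  ]
}}

```text
time_s: 29.6
tcp_pos: [0.4782, -0.0378, 0.3864]
ee_rot: [[-0.001, -1.0, -0.001], [-1.0, 0.001, 0.0], [-0.0, 0.001, -1.0]]
wrist_force: [0.8, 0.1, -1.2]
gripper_width: 0.806
```

Emit:
{"api": "play_rows", "payload": {
  "deltas": [
    [-1.5, -0.3, 0, 0, 0, 0, 70],
    [-3, -0.6, 0, 0, 0, 0, 70],
    [-4, -0.8, 0, 0, 0, 0, 70],
    [-4.4, -0.8, 0, 0, 0, 0, 70],
    [-4.4, -0.8, 0, 0, 0, 0, 70],
    [-4.4, -0.8, 0, 0, 0, 0, 70]
  ]
}}

```text
time_s: 30.2
tcp_pos: [0.4985, 0.0699, 0.3862]
ee_rot: [[-0.0, -1.0, -0.001], [-1.0, 0.0, -0.001], [0.001, 0.001, -1.0]]
wrist_force: [-0.1, 0.0, 0.2]
gripper_width: 0.802
```

```bash
python3 - <<'E'
from h import *
from station import r
s=r.sense(); print(s['time_s'],s['tcp_pos'],s['ee_rot'].round(4).tolist(),s['wrist_force'])
for n in ['scene','top','wrist']:
    c=r.capture(n)['pixels'][:,:,::-1]
    cv2.imwrite(f'pics/{n}16.png',c)
    if n=='scene': cv2.imwrite('pics/s16.png',cv2.resize(c[160:280,190:380],None,fx=4,fy=4,interpolation=cv2.INTER_CUBIC))
    if n=='top': cv2.imwrite('pics/t16.png',cv2.resize(c[120:260,240:440],None,fx=4,fy=4,interpolation=cv2.INTER_CUBIC))
E
```

```text
30.2 [0.4985346  0.06987395 0.38622347] [[-0.0005, -1.0, -0.001], [-1.0, 0.0005, -0.0007], [0.0007, 0.001, -1.0]] [-0.05605369  0.04830028  0.16702783]
```

View pics/wrist16.png

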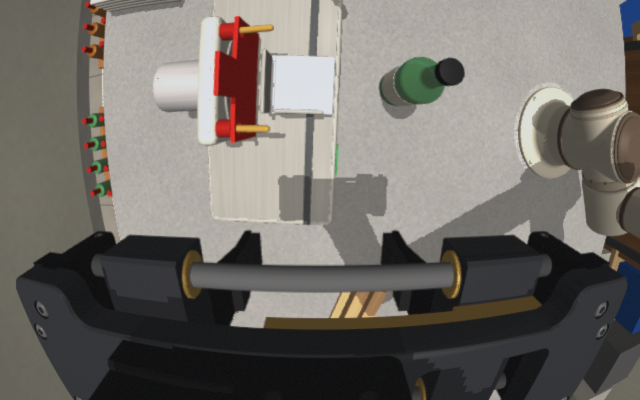

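View pics/t16.png

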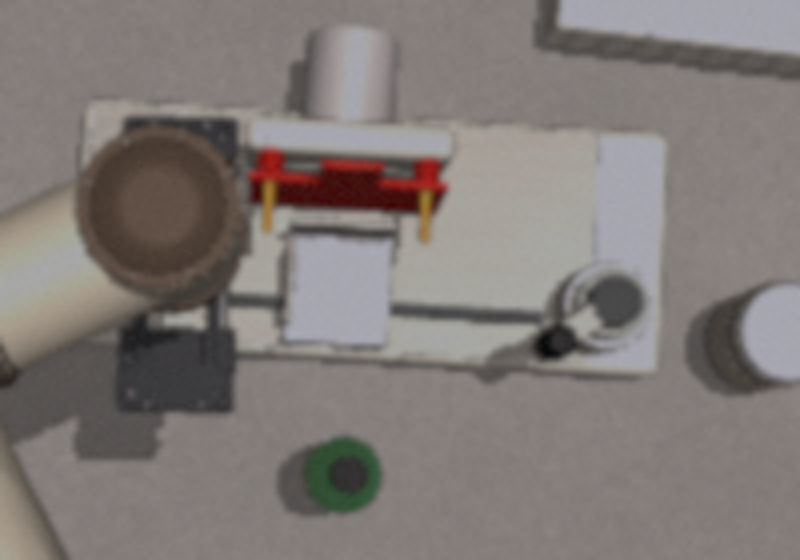

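View pics/s16.png

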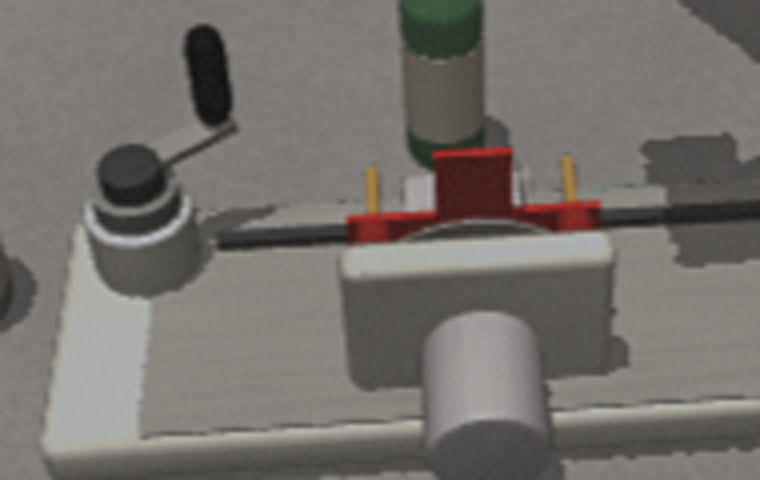

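```bash
python3 - <<'E'
from h import *
t=cv2.imread('pics/wrist16.png'); cv2.imwrite("pics/w16a.png",cv2.resize(t[5:150,190:350],None,fx=4.5,fy=4,interpolation=cv2.INTER_CUBIC))
E
```

```text
(no output)
```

View pics/w16a.png

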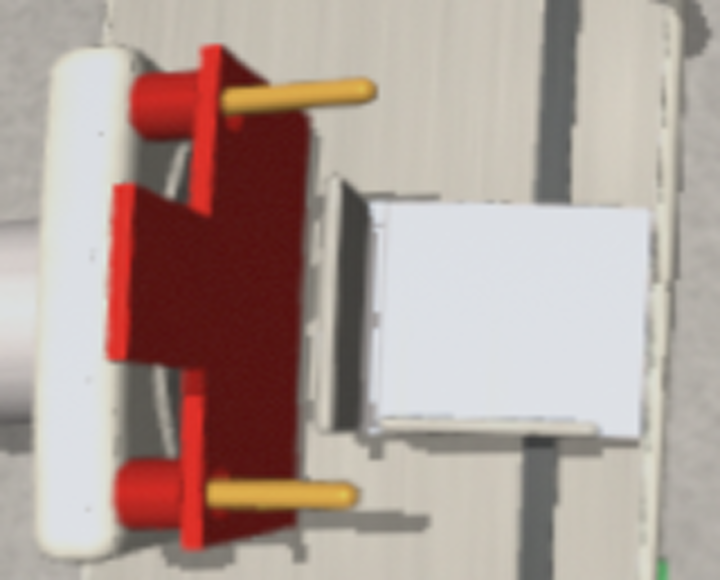

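```bash
python3 - <<'E'
from h import *
pos=np.array([0.4985346,0.06987395,0.38622347]);R=np.array([[-.0005,-1,-.001],[-1,.0005,-.0007],[.0007,.001,-1]])
q=lambda u,v,z: pl(*wray(pos,R,(190+u/4.5,5+v/4)),z)
org=np.array([.596,-.0555,0]);Rg=Rz(np.radians(-2.4))
S=lambda p:(Rg.T@(p-org)).round(4)
print('tips',S(q(374,90,.163)),S(q(354,494,.163)))
a,b=S(q(333,180,.130)),S(q(322,431,.130));print('fence',a,b,(a+b)/2)
# initial fence from top0: T crop
def ray(uv,z):
    K,Rc,t=CAM['top'];d=Rc.T@np.linalg.inv(K)@np.array([*uv,1]);o=-Rc.T@t;return o+d*(z-o[2])/d[2]
T=lambda u,v:(240+u/4,120+v/4)
for nm,l,rr in(('init',(90,216),(190,216)),('now',(287,230),(398,235))):
    a,b=S(ray(T(*l),.13)),S(ray(T(*rr),.13));print(nm,a,b,(a+b)/2)
print('pins top',S(ray(T(266,230),.163)),S(ray(T(425,240),.163)))
E
```

```text
tips [-0.0362 -0.0644  0.163 ] [-0.0357  0.0647  0.163 ]
fence [-0.0201 -0.0416  0.13  ] [-0.02   0.045  0.13 ] [-0.02005  0.0017   0.13   ]
init [-0.0261  0.2136  0.13  ] [-0.0211  0.1297  0.13  ] [-0.0236   0.17165  0.13   ]
now [-0.028   0.0475  0.13  ] [-0.0266 -0.046   0.13  ] [-0.0273   0.00075  0.13   ]
pins top [-0.0335  0.0651  0.163 ] [-0.0339 -0.066   0.163 ]
```

Emit:
{"api": "play_rows", "payload": {
  "deltas": [
    [1, 0.1, 0, 0, 0, 0, 70],
    [2.6, 0.2, 0, 0, 0, 0, 70],
    [4.4, 0.4, 0, 0, 0, 0, 70],
    [6.2, 0.5, 0, 0, 0, 0, 70],
    [8, 0.7, 0, 0, 0, 0, 70],
    [9.8, 0.86, 0, 0, 0, 0, 70],
    [11.2, 0.86, 0.5, 0, 0, 0, 70],
    [11.7, 0.86, 1.5, 0, 0, 0, 70],
    [11.7, 0.86, 2.8, 0, 0, 0, 70],
    [11.7, 0.86, 4, 0, 0, 0, 70],
    [11.7, 0.86, 4.5, 0, 0, 0, 70],
    [11.7, 0.86, 4.5, 0, 0, 0, 70]
  ]
}}

```text
time_s: 31.55
tcp_pos: [0.4762, -0.2223, 0.2727]
ee_rot: [[-0.001, -1.0, -0.004], [-1.0, 0.001, 0.0], [-0.0, 0.004, -1.0]]
wrist_force: [0.4, -0.4, 1.1]
gripper_width: 0.803
```

```bash
python3 - <<'E'
from h import *
from station import r
s=r.sense(); print(s['time_s'],s['tcp_pos'],s['ee_rot'].round(4).tolist())
pos=s['tcp_pos'];R=s['ee_rot']
c=r.capture('wrist')['pixels'][:,:,::-1]; cv2.imwrite('pics/wrist17.png',c)
cv2.imwrite("pics/w17a.png",cv2.resize(c[70:240,250:390],None,fx=4,fy=3.5,interpolation=cv2.INTER_CUBIC))
np.save('p17.npy',np.vstack([pos,R]))
print(move(s,[.477,-.2225,.177],tool(-90)))
E
```

```text
31.55 [ 0.47616984 -0.22234523  0.27265711] [[-0.0012, -1.0, -0.0036], [-1.0, 0.0011, 0.0005], [-0.0005, 0.0036, -1.0]]
(array([ 0.01, -0.05,  3.83]), array([ 0.04,  0.01, -0.01]))
```

View pics/w17a.png

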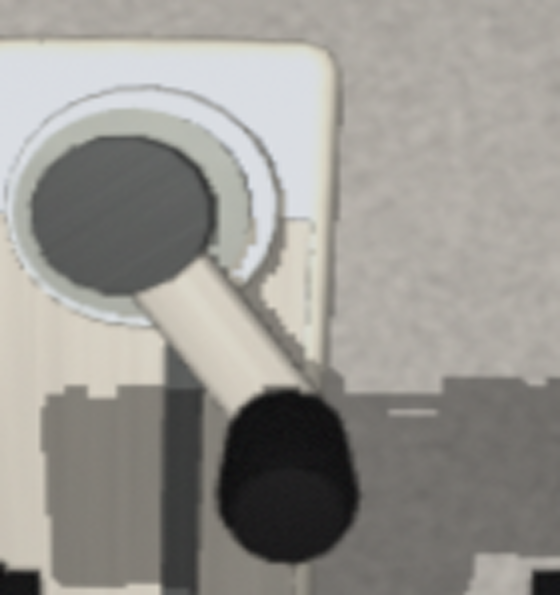

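Emit:
{"api": "play_rows", "payload": {
  "deltas": [
    [0.01, -0.05, 1, 0, 0, 0, 70],
    [0.01, -0.05, 2.2, 0, 0, 0, 60],
    [0.01, -0.05, 3.3, 0, 0, 0, 50],
    [0.01, -0.05, 3.85, 0, 0, 0, 40],
    [0.01, -0.05, 3.85, 0, 0, 0, 34],
    [0.01, -0.05, 3.85, 0, 0, 0, 28],
    [0.01, -0.05, 3.85, 0, 0, 0, 20],
    [0.01, -0.05, 3.85, 0, 0, 0, 20],
    [0.01, -0.05, 3.85, 0, 0, 0, 20]
  ]
}}

```text
time_s: 32.5
tcp_pos: [0.4761, -0.2226, 0.1797]
ee_rot: [[-0.0, -1.0, -0.005], [-1.0, 0.0, -0.001], [0.001, 0.005, -1.0]]
wrist_force: [-7.5, -0.1, 5.9]
gripper_width: 0.31
```

Emit:
{"api": "play_rows", "payload": {
  "deltas": [
    [-0.02, -0.04, 0, 0, 0, 0, 20],
    [-0.04, -0.07, 0, 0, 0, 0, 20],
    [-0.06, -0.1, 0, 0, 0, 0, 20],
    [-0.06, -0.1, 0, 0, 0, 0, 20]
  ]
}}

```text
time_s: 32.9
tcp_pos: [0.4762, -0.2224, 0.1796]
ee_rot: [[-0.001, -1.0, -0.01], [-1.0, 0.001, -0.002], [0.002, 0.01, -1.0]]
wrist_force: [-12.5, -5.2, 7.9]
gripper_width: 0.314
```

Emit:
{"api": "play_rows", "payload": {
  "deltas": [
    [0, 0, 0, 0, 0, 0, 40],
    [0, 0, 0, 0, 0, 0, 55],
    [0, 0, 0, 0, 0, 0, 70],
    [0, 0, -0.6, 0, 0, 0, 70],
    [0, 0, -1.6, 0, 0, 0, 70],
    [0, 0, -3, 0, 0, 0, 70],
    [0, 0, -4.8, 0, 0, 0, 70],
    [0, 0, -6.5, 0, 0, 0, 70],
    [-1.5, 0, -8, 0, 0, 0, 70],
    [-3.5, 0, -8.4, 0, 0, 0, 70],
    [-5.5, 0, -8.4, 0, 0, 0, 70],
    [-7.5, 0, -8.4, 0, 0, 0, 70]
  ]
}}

```text
time_s: 34.1
tcp_pos: [0.4816, -0.0346, 0.3896]
ee_rot: [[-0.001, -1.0, 0.005], [-1.0, 0.001, 0.001], [-0.001, -0.005, -1.0]]
wrist_force: [0.7, 0.6, -0.1]
gripper_width: 0.805
```

Emit:
{"api": "play_rows", "payload": {
  "deltas": [
    [-1.5, -0.3, 0, 0, 0, 0, 70],
    [-3, -0.6, 0, 0, 0, 0, 70],
    [-4, -0.8, 0, 0, 0, 0, 70],
    [-4.4, -0.8, 0, 0, 0, 0, 70],
    [-4.4, -0.8, 0, 0, 0, 0, 70],
    [-4.4, -0.8, 0, 0, 0, 0, 70]
  ]
}}

```text
time_s: 34.7
tcp_pos: [0.5011, 0.0729, 0.3882]
ee_rot: [[-0.0, -1.0, 0.001], [-1.0, 0.0, 0.0], [-0.0, -0.001, -1.0]]
wrist_force: [-0.7, 0.2, -0.1]
gripper_width: 0.804
```

```bash
python3 - <<'E'
from h import *
from station import r
s=r.sense(); print(s['time_s'],s['tcp_pos'],s['wrist_force'])
for n in ['scene','top','wrist']:
    c=r.capture(n)['pixels'][:,:,::-1]; cv2.imwrite(f'pics/{n}18.png',c)
    if n=='wrist': cv2.imwrite("pics/w18a.png",cv2.resize(c[5:150,190:350],None,fx=4.5,fy=4,interpolation=cv2.INTER_CUBIC))
E
```

```text
34.7 [0.50110167 0.07290451 0.38821322] [-0.70002672  0.21465822 -0.07188121]
```

View pics/w18a.png

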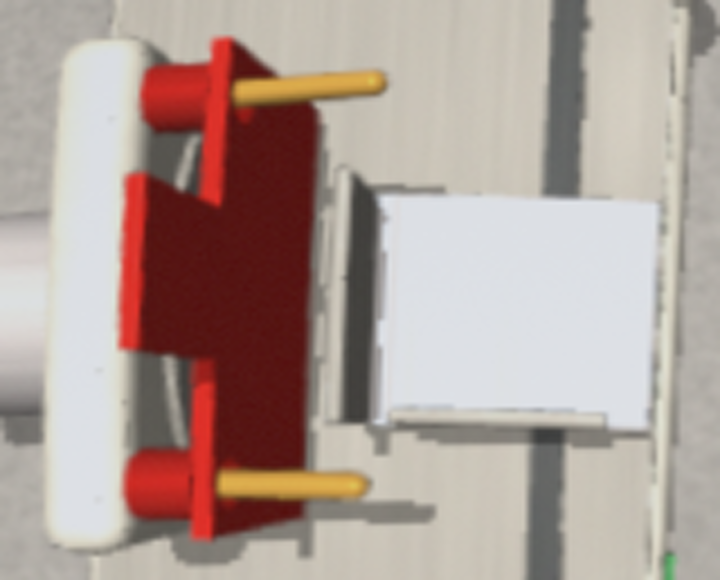

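View pics/scene18.png

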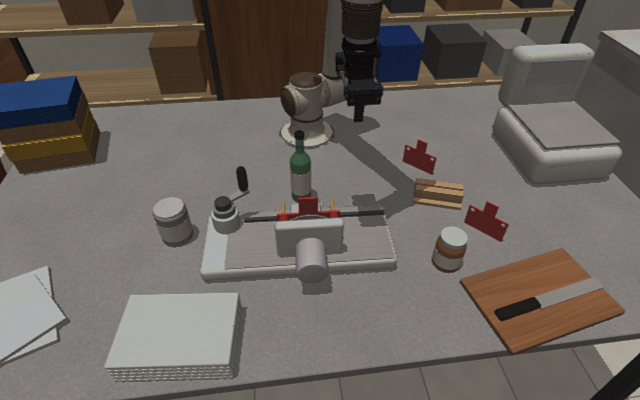

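The guard hangs on both pins against the collars. The carriage is centred in front of it, the bystanders are where they were, and the arm is clear, so I am handing in.

```bash
python3 -c "
from station import r
print(r.finish_job())"
```

```text
the job is handed in; nothing more can be done
None
```

The job is handed in at about 35 s of the 72 s allowed. The red guard was taken from its rack and hung by both holes on the brass pins. The crank was then wound clockwise until the carriage hit its stop, and both were let go.

**Last checks:**
- **Guard:** the last wrist picture shows it on both pins, flush against the collars and clear of the fence.
- **Carriage:** the fence's middle measured within about 2 mm of the point midway between the pins.
- **Stop:** I gripped the crank a second time and pushed gently. It held at the same spot against about 13 N, which fits a hard stop since turning needs only about 2 N.
- **Bystanders:** the oil bottle, jar and tin stand where they were, and the arm was touching nothing.

**One disagreement:** the crank stopped about 15° short of two full turns from where I started. The first pictures put the fence at about 0.172 m rather than 0.18 m, so I read this as the crank not starting quite fully out. I did not confirm that independently. On that first contact with the stop, the wrist force reached about 37 N (about 31 N of it against the stop) before I backed off.

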